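# Put the candles away

## Task

Put the candles away: lift the lever of the wooden candle box all the way up so that its lid opens, take every candle out of the tall glasses and set each one upright in a cell of its own in the box, without dropping any. When all the candles are in, press the lever fully down again to shut the lid; leave the glasses standing and don't disturb the fork, pepper mill or spice jar.

Things in the scene. Friction and masses are not known exactly. Their poses are not given: they have to be found in the camera images.
- lever (a joint): angle of the lever at the candle box's right-hand end, rad: 0 = down, lid shut; 1.45 = upper stop, lid wide open. It swings up and back in a plane across the box, geared to the lid (lid angle = 1.2 x lever angle). Over-centre: let go low in its travel it falls shut, near the top it drops open and stays. It takes under 6 N at the knob.
- lever_grip (a point): centre of the black ball knob, 24 mm across, on the end of the lever arm, 72 mm from lever_pivot. Lever down: the arm points to the box's front (-x) and 20 degrees up, knob 61 mm above the worktop, with 28 mm or more free beside it. Lever up: the arm stands 13 degrees past upright, knob 106 mm above the worktop.
- lever_pivot (a point): point on the lever's axis, in the plane of the arm, 36 mm above the worktop; the axis is parallel to the box's y. Its frame's axes are those of the box
- candle_box: wooden box, fixed, 72 (x) x 220 (y) x 78 mm high when shut. Origin: centre of its underside; x to the hinge side (back), y away from the lever, z up. Tray: 32 mm walls 4 mm thick (front 18), 5 mm floor, dividers 22 mm above it, four cells in a row, each 50 x 50 mm. The 46 mm deep lid, hinged on the tray's back edge, leans back when open, its top about 105 mm above the worktop.
- cell_1 (a point): centre of the floor of cell 1 of the candle box, 5 mm above the worktop (cell 1 farthest from the lever, 4 nearest to it; centres 54 mm apart)
- cell_2 (a point): centre of the floor of cell 2 of the candle box, 5 mm above the worktop (cell 1 farthest from the lever, 4 nearest to it; centres 54 mm apart)
- cell_3 (a point): centre of the floor of cell 3 of the candle box, 5 mm above the worktop (cell 1 farthest from the lever, 4 nearest to it; centres 54 mm apart)
- cell_4 (a point): centre of the floor of cell 4 of the candle box, 5 mm above the worktop (cell 1 farthest from the lever, 4 nearest to it; centres 54 mm apart)
- candle_a_mid (a point): centre (half-way up) of a plain off-white wax candle, 30 mm across and 65 mm tall, z towards the wick; it stands at the bottom of one of the glasses. None if this candle is not there.
- candle_a: the same candle; origin at the centre of its underside, z up
- glass_a: a tall straight clear glass, 88 mm across outside, 80 mm inside, 106 mm high, 100 mm deep inside (floor 6 mm thick), loose, 0.45 kg; origin at the centre of its underside, z up. On its floor a 7 mm high ring, 36 mm inside and 46 mm outside, keeps a candle central to 3 mm. It may be empty.
- candle_b_mid (a point): centre (half-way up) of a plain off-white wax candle, 30 mm across and 65 mm tall, z towards the wick; it stands at the bottom of one of the glasses. None if this candle is not there.
- candle_b: the same candle; origin at the centre of its underside, z up
- glass_b: a tall straight clear glass, 88 mm across outside, 80 mm inside, 106 mm high, 100 mm deep inside (floor 6 mm thick), loose, 0.45 kg; origin at the centre of its underside, z up. On its floor a 7 mm high ring, 36 mm inside and 46 mm outside, keeps a candle central to 3 mm. It may be empty.
- candle_c_mid (a point): centre (half-way up) of a plain off-white wax candle, 30 mm across and 65 mm tall, z towards the wick; it stands at the bottom of one of the glasses. None if this candle is not there.
- candle_c: the same candle; origin at the centre of its underside, z up
- glass_c: a tall straight clear glass, 88 mm across outside, 80 mm inside, 106 mm high, 100 mm deep inside (floor 6 mm thick), loose, 0.45 kg; origin at the centre of its underside, z up. On its floor a 7 mm high ring, 36 mm inside and 46 mm outside, keeps a candle central to 3 mm. It may be empty.
- candle_d_mid (a point): centre (half-way up) of a plain off-white wax candle, 30 mm across and 65 mm tall, z towards the wick; it stands at the bottom of one of the glasses. None if this candle is not there.
- candle_d: the same candle; origin at the centre of its underside, z up
- glass_d: a tall straight clear glass, 88 mm across outside, 80 mm inside, 106 mm high, 100 mm deep inside (floor 6 mm thick), loose, 0.45 kg; origin at the centre of its underside, z up. On its floor a 7 mm high ring, 36 mm inside and 46 mm outside, keeps a candle central to 3 mm. It may be empty.
- fork: bystander: steel table fork lying to the right of the microwave, 193 x 26 x 15 mm
- pepper_mill: bystander: dark wooden pepper mill, 58 mm across, 170 mm tall, by the coffee maker
- spice_jar: bystander: spice jar with a green cap, 46 mm across, 106 mm tall, to the left of the microwave

How it is judged:
By the outcome, as a careful person would: the job done as asked, in the order asked, and still so for the second after the job is handed in, with the robot touching nothing.
Of candle_a, candle_b, candle_c, candle_d only 3 to 4 are there at a start; the rules pass over those that are not, and their reading is None.
At some moment in a run one of glass_a, glass_b, glass_c, glass_d may be knocked a few centimetres aside while the robot is not near it.
It also fails if it takes over 210 s, if anything falls off the work surface, if the arm or the gripper's body presses on something with over 40 N, if the wrist force passes 120 N, or if a joint passes its speed limit or range.

## Robot

A 6-joint arm with a two-finger parallel gripper is mounted at the origin on a cart in front of the work surface, level with it; the furniture and walls round the work are solid. World frame = base frame: x ahead of the robot, y to its left, z up, the work surface at z = 0. Lengths are in m, angles in rad, forces in N, time in s.
With the tool pointing down it reaches from about 0.35 to 0.95 m from the base axis. Payload 17.4 kg.
Tool frame: the origin (TCP) lies midway between the tips of the shut fingers; the grasp point (between the pads) lies 19 mm behind it; x points along the fingers, y is the direction in which the jaws open and shut, and the axes are right-handed (so a half turn about x gives the same grasp; the last joint's range is limited). The gripper opens to 93 mm and grips with 3 to 60 N. Pads are 15 mm wide; open, the fingers measure 128 mm over their backs; the gripper's body (75 mm by 188 mm) begins 65 mm behind the grasp point.
Start: joints at [-1.14, 0.116, 1.442, -0, 1.584, -0.038], TCP at [0.305, -0.602, 0.219] pointing down, gripper open.
Joint ranges: [-2.83, 2.83], [-0.83, 2.19], [0.07, 2.5], [-1.14, 4.28], [0.01, 3], [-2.97, 2.97]. Speed limits (rad/s): [1.89, 1.89, 2.22, 3.14, 3.14, 3.14].

## Interface

Orientations are given as a unit quaternion [w, x, y, z].
In Python, from bench import manip gives the robot as it stands. The module is installed in compiled form; this text tells all that it offers.
- The arm moves only by the tool jog_arm, never from a script. Its argument "increments" is a list of rows, each an object with "xyz": the shift along the tool's x, y, z in cm, a list of three; "turn": the turn, a rotation vector about the tool's x, y, z in rad, a list of three; "fingers": the opening, from 0 (shut) to 1 (fully open). A call has 1 to 8 rows; each row is the pose to reach, as a shift and turn from the pose measured when the call began, along the tool's axes at that moment; what a row does not reach only later rows make up. A row lasts 1/12 s, in which the tool goes at most 41.7 mm and 7.16 degrees, less where a joint would pass 70% of its speed; a pose out of reach is approached as far as the arm can. A call with a gripper value outside its range is refused whole. The fingers move at their own pace and stop on an object; the grip force is fixed at half the most. Time passes only in rows, so rows that repeat a pose let the fingers close. It gives the time, the measured TCP pose, the force and the opening at its end, in the units of the state.
- manip.sense(): the state, without advancing time (a new reading comes with each control period).
- manip.get_image(name): name is "scene" or "top" or "wrist"; returns a dict with "image" (384x512x3 uint8, blue, green, red), "depth" (384x512 float32, m along the optical axis (not along the pixel's ray), 0 where there is no reading), "vertical_fov" (degrees; the focal length in pixels is half the picture's height over the tangent of half this angle, whatever the lens; pixels are square), "cx", "cy" (the principal point, pixels), "cam_to_world" (4x4, takes a point from camera to world coordinates); the wrist camera has in their place "tool_from_camera" (4x4, takes a point from camera to tool coordinates, whose origin is the TCP and whose axes are the tool frame's). Camera axes: x right, y up, looking along -z (the intrinsics and any distortion apply to the point x, -y, -z); pixel columns grow to the right and rows downward; lengths in m; the calibration is good to about 2 mm. A picture is of the moment at which its call begins: read the wrist's pose just before it.
- manip.sign_off(): hands the job in, once; it reports no verdict.
The state is a dict: "t": time; "joint_pos": joint angles; "qvel": joint speeds; "joint_efforts": joint torques, N m; "eef_pos": TCP position; "tool_rot": TCP orientation; "wrist_force": force on the tool from outside, world axes, zero at the start; "wrist_torque": the same for the moment, N m; "opening": opening from 0.0 (shut) to 1.0 (fully open).
Only numpy, scipy, OpenCV 4.12 (cv2) and the standard library are available. Lean on these libraries where they do the work, as an engineer would, in place of code of your own. Each camera call takes 0.05 s, during which the arm holds its last target.

## Working session

There is one attempt and no reset: what is moved stays moved. The work goes in short steps, Python scripts to look and compute and a tool call to move; the robot and the scene stay as the last step left them, time stands still between calls to the robot, and variables do not carry over. Pictures are saved under pics/ and viewed, and the job is handed in when it is done.

Besides the shell and the picture viewer there is one more tool, called after "Emit:" as name([rows], argument=value, ...), one row to a line, values as JSON. jog_arm: Moves the arm, as the interface text tells. Its arguments: {"type":"object","properties":{"increments":{"type":"array"}},"required":["increments"]}

```bash
mkdir -p pics; ls; cat > h.py <<'E'
import numpy as np, cv2
from bench import manip
from scipy.spatial.transform import Rotation as R
def st():
    s=manip.sense(); q=np.array(s["tool_rot"]); T=np.eye(4); T[:3,:3]=R.from_quat(q[[1,2,3,0]]).as_matrix(); T[:3,3]=s["eef_pos"]; return s,T
def cam(name):
    s,T=st(); d=manip.get_image(name)
    M=np.array(d["cam_to_world"]) if "cam_to_world" in d else T@np.array(d["tool_from_camera"])
    d["M"]=M; d["f"]=d["image"].shape[0]/2/np.tan(np.radians(d["vertical_fov"])/2); return d
def ray(d,u,v):
    r=np.array([(u-d["cx"])/d["f"],-(v-d["cy"])/d["f"],-1.]); return d["M"][:3,3],d["M"][:3,:3]@r
def onplane(d,u,v,z):
    o,r=ray(d,u,v); return o+r*(z-o[2])/r[2]
def pt(d,u,v):
    o,r=ray(d,u,v); return o+r*d["depth"][int(v),int(u)]
def cloud(d):
    h,w=d["depth"].shape; u,v=np.meshgrid(np.arange(w),np.arange(h))
    r=np.stack([(u-d["cx"])/d["f"],-(v-d["cy"])/d["f"],-np.ones_like(u,float)],-1)*d["depth"][...,None]
    P=r@d["M"][:3,:3].T+d["M"][:3,3]; P[d["depth"]==0]=np.nan; return P
E
python3 - <<'E'
from h import *
s,T=st(); print(s); 
for n in("scene","top","wrist"):
    d=cam(n); cv2.imwrite(f"pics/{n}0.png",cv2.resize(d["image"],(768,576))); print(n,d["vertical_fov"],d["cx"],d["cy"],d["f"],np.round(d["M"],3).tolist(),[k for k in d])
    if n=="wrist":print(d["tool_from_camera"])
E
```

```text
pics
{'t': 0.0, 'joint_pos': array([-1.13980804e+00,  1.16478195e-01,  1.44225343e+00,  1.23960699e-05,
        1.58397060e+00, -3.78255498e-02]), 'qvel': array([ 0.00014407,  0.00150941,  0.00024297, -0.00240488,  0.00060026,
        0.00074525]), 'joint_efforts': array([ 1.51813663e-03, -7.21244645e+01, -6.22619176e+01,  7.80833163e-02,
        2.35433358e-02, -1.84818332e-04]), 'eef_pos': array([ 0.30488373, -0.60200595,  0.21791777]), 'tool_rot': array([-0.16385141, -0.68769657, -0.1646226 ,  0.68784122]), 'wrist_force': array([-1.07671587, -0.32769375,  0.25691187]), 'wrist_torque': array([ 0.0039535 , -0.0035867 ,  0.00973336]), 'opening': 1.003551734028775}
scene 51.794520908132775 257.9595035620364 186.1216600247119 395.45651443851256 [[-0.464, 0.542, -0.701, -0.384], [-0.886, -0.266, 0.38, 0.534], [0.019, 0.797, 0.604, 0.882], [0.0, 0.0, 0.0, 1.0]] ['image', 'depth', 'vertical_fov', 'cx', 'cy', 'cam_to_world', 'M', 'f']
top 53.643342666113426 258.03344386947606 190.61133800946826 379.7384334972412 [[0.051, 0.978, -0.202, 0.346], [-0.999, 0.049, -0.015, 0.01], [-0.005, 0.203, 0.979, 1.173], [0.0, 0.0, 0.0, 1.0]] ['image', 'depth', 'vertical_fov', 'cx', 'cy', 'cam_to_world', 'M', 'f']
wrist 63.409608115317745 251.80719437130938 193.07841383074788 310.8161980761906 [[0.453, 0.86, 0.234, 0.37], [-0.892, 0.437, 0.119, -0.57], [0.0, -0.263, 0.965, 0.384], [0.0, 0.0, 0.0, 1.0]] ['image', 'depth', 'vertical_fov', 'cx', 'cy', 'tool_from_camera', 'M', 'f']
[[-1.04333146e-03  2.62787545e-01 -9.64853159e-01 -1.66238696e-01]
 [ 9.99999152e-01 -4.77800347e-04 -1.21146989e-03  8.82711802e-04]
 [-7.79366373e-04 -9.64853604e-01 -2.62786823e-01 -7.19130470e-02]
 [ 0.00000000e+00  0.00000000e+00  0.00000000e+00  1.00000000e+00]]
```

View pics/scene0.png

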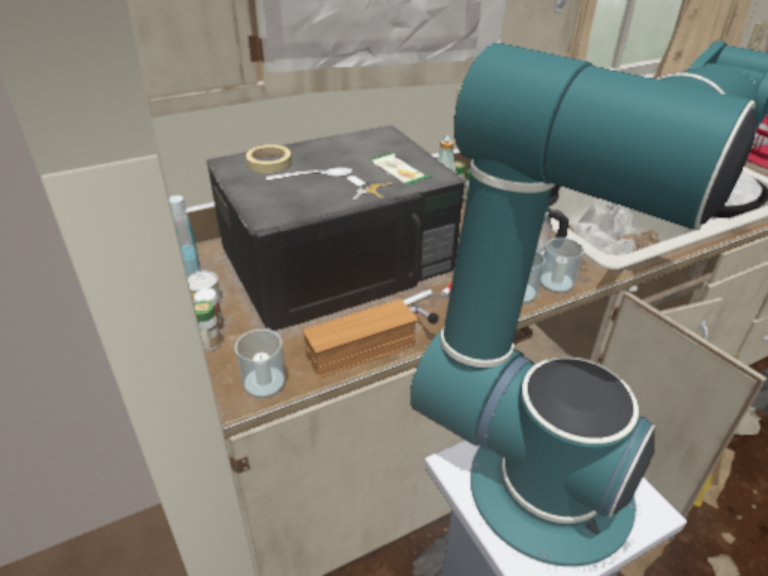

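View pics/top0.png

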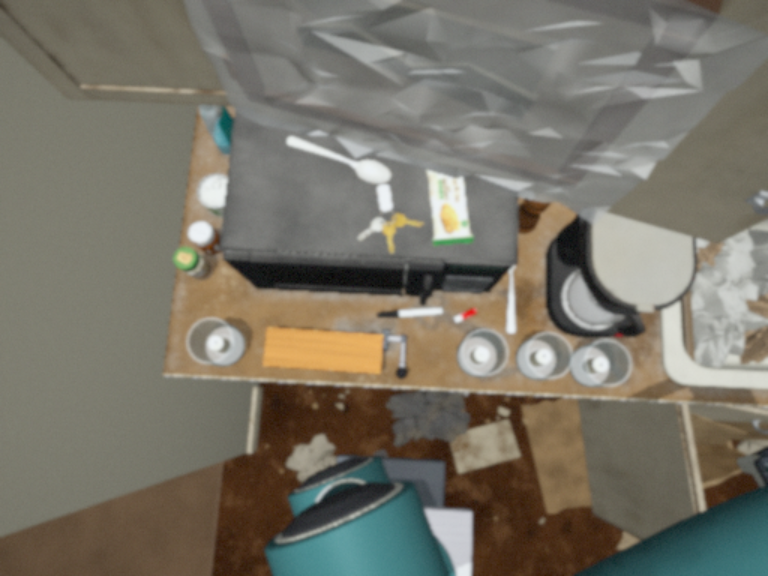

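View pics/wrist0.png

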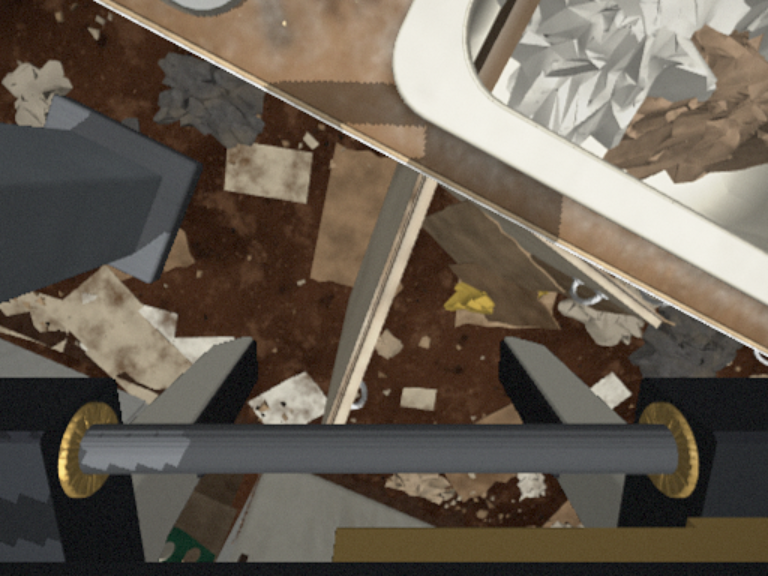

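The top view (768x576) shows the box at about (323,350), the knob at (402,372), and four glasses, each with a candle, at about (217,342), (482,353), (543,356) and (600,363). The microwave is behind them and the fork is at (511,300). Next I'll measure.

```bash
cat > meas.py <<'E'
from h import *
d=cam("top"); im=d["image"]; P=cloud(d)
print("t",manip.sense()["t"])
cv2.imwrite("pics/topcrop.png",cv2.resize(im[195:275,100:440],None,fx=2.3,fy=2.3,interpolation=cv2.INTER_CUBIC))
hsv=cv2.cvtColor(im,cv2.COLOR_BGR2HSV)
# box: orange
m=((hsv[...,0]>8)&(hsv[...,0]<22)&(hsv[...,1]>140)&(hsv[...,2]>150)).astype(np.uint8)
n,l,s,c=cv2.connectedComponentsWithStats(m)
i=1+np.argmax(s[1:,4]); print("box",s[i],c[i])
pp=P[l==i]; pp=pp[np.isfinite(pp[:,0])]; print("box z",np.percentile(pp[:,2],[2,25,50,75,98]))
t=np.array([onplane(d,u,v,0.078)[:2] for v,u in zip(*np.where(l==i))])
r=cv2.minAreaRect((t*1000).astype(np.float32)); print("rect mm",r, cv2.boxPoints(r).round().tolist())
# bright candles
m=((hsv[...,1]<60)&(hsv[...,2]>170)).astype(np.uint8); m[:215]=0;m[262:]=0
n,l,s,c=cv2.connectedComponentsWithStats(m)
for i in range(1,n):
    if s[i,4]>25 and s[i,0]<430:
        q=P[l==i]; print("w",s[i],c[i].round(1),onplane(d,*c[i],0.071).round(3),np.nanmedian(q,0).round(3))
# knob
m=(hsv[...,2]<50).astype(np.uint8); m[:235]=0;m[258:]=0
n,l,s,c=cv2.connectedComponentsWithStats(m)
for i in range(1,n):
    if s[i,4]>8 and 240<s[i,0]<300: print("k",s[i],c[i].round(1),onplane(d,*c[i],0.066).round(3),np.nanmedian(P[l==i],0).round(3))
E
python3 meas.py
```

```text
t 0.2
box [ 176  218   79   31 1969] [214.50736414 233.24733367]
box z [0.07332948 0.07700892 0.07833955 0.07975014 0.08254204]
rect mm ((441.4147644042969, 143.20230102539062), (226.8526153564453, 76.696533203125), 88.56193542480469) [[400.0, 31.0], [477.0, 29.0], [483.0, 256.0], [406.0, 258.0]]
w [124 215  14  28  68] [128.1 230.8] [0.436 0.398 0.071] [0.435 0.397 0.005]
w [337 215   8   8  61] [340.4 218.3] [ 0.503 -0.217  0.071] [ 0.514 -0.231  0.003]
w [385 215  20   5  44] [394.  216.9] [ 0.515 -0.373  0.071] [ 0.52  -0.383  0.039]
w [137 218  25  25 431] [148.8 230. ] [0.441 0.338 0.071] [0.442 0.347 0.066]
w [327 219  13  30  84] [335.1 232.6] [ 0.461 -0.202  0.071] [ 0.462 -0.2    0.105]
w [366 221  16  13  40] [375.2 226.2] [ 0.486 -0.318  0.071] [ 0.484 -0.311  0.106]
w [259 224  11  20  88] [265.7 231.1] [ 0.455 -0.001  0.071] [ 0.462 -0.004  0.043]
w [306 225  25  25 480] [317.9 237.1] [ 0.446 -0.153  0.071] [ 0.447 -0.157  0.012]
w [346 227  24  25 450] [357.6 239.2] [ 0.445 -0.267  0.071] [ 0.446 -0.275  0.061]
w [380 231  26  26 443] [393.  243.6] [ 0.438 -0.369  0.071] [ 0.438 -0.366  0.068]
w [366 246  13   8  29] [372.4 250.2] [ 0.416 -0.309  0.071] [ 0.414 -0.304  0.106]
w [129 250  17   2  26] [136.5 250.5] [0.381 0.367 0.071] [ 0.383  0.392 -0.002]
w [242 256  18   2  30] [249.7 256.6] [0.38  0.041 0.071] [ 0.382  0.044 -0.002]
w [280 258  18   2  26] [288.  258.6] [ 0.38  -0.069  0.071] [ 0.382 -0.074 -0.003]
```

```bash
python3 - <<'E'
from h import *
d=cam("top");P=cloud(d)
# local obstacle heights: print map: z at various world xy
ok=np.isfinite(P[...,0])
for y in np.arange(0.55,-0.75,-0.1):
    row=[]
    for x in np.arange(0.30,0.95,0.05):
        m=ok&(abs(P[...,0]-x)<.012)&(abs(P[...,1]-y)<.02)
        row.append("%4.0f"%(1000*np.percentile(P[m][:,2],80)) if m.sum()>3 else "   .")
    print("%.2f"%y,*row)
E
```

```text
0.55    .    .    .    .    .    .    .    .    .    .    .    .    .
0.45 -811 -808    2    2    2    2  107    3    3  620    3    2    3
0.35 -875 -876   78   71    2    2    2    .    .  631    .    .   89
0.25 -873 -873    4   80    2    3  264  264  264  633  264    .    .
0.15 -875 -876   76   80    2    2  264  264  264  270  264    .    .
0.05 -875 -875   77   80    3    3  264  759  266  269    .    .    .
-0.05 -835 -841    2    2    2  217  275  275  275    .    .    .    .
-0.15 -824 -836    5   71   86   12  832  264  264    .    .    .    .
-0.25 -852 -861    3   85    3    6  758    3    3  121    5    .    .
-0.35 -872 -876   22  103   30  275  277  277    .    3    .    .    .
-0.45 -875 -872    2   98  133  275  277  277    .    .    .    .    .
-0.55  234 -869    2   12   12   12    .    .    .    .    .    .    .
-0.65  -84  -86    2   13 -112  -78  -71  -67    .    .    .    .    .
```

View pics/topcrop.png

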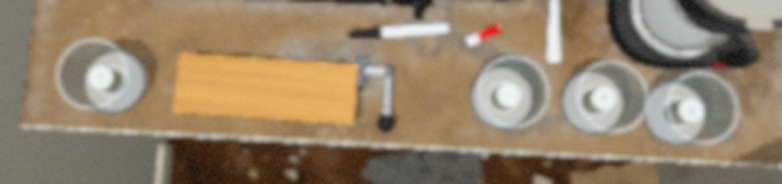

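```bash
python3 - <<'E'
from h import *
d=cam("top");P=cloud(d); im=d["image"]
g=im.max(2); sub=g[240:256,255:285]; print(sub[:,::2])
m=np.zeros_like(g); m[242:256,258:278]=(g[242:256,258:278]<75); v,u=np.where(m); print("knob px",u.mean(),v.mean(),len(u),onplane(d,u.mean(),v.mean(),.061).round(4))
ok=np.isfinite(P[...,0])&(P[...,2]>.11)
for y in np.arange(-.2,-.56,-.04):
    m=ok&(abs(P[...,1]-y)<.02)&(P[...,0]>.3)&(P[...,0]<.75); print(round(y,2),[ (round(z,2),round(float(P[m&(P[...,2]>z)][:,0].min()),3)) for z in(.12,.16,.2,.25) if (m&(P[...,2]>z)).any()])
for y in np.arange(.25,-.2,-.05):
    m=ok&(abs(P[...,1]-y)<.025)&(P[...,0]<.8)&(P[...,0]>.3); print("mw",round(y,2),P[m][:,0].min() if m.any() else None)
print(st()[1].round(3))
E
```

```text
[[144 147 164 165 165 164 180 169 150 159 159 160 158 156 153]
 [141 143 163 161 161 161 180 163 147 162 159 158 156 156 156]
 [138 143 162 161 158 158 184 162 143 161 157 158 157 155 154]
 [131 141 160 158 156 156 181 163 137 159 160 156 157 156 157]
 [130 141 161 157 151 138 151 139 128 156 158 156 157 159 157]
 [130 145 156 155 147 109 103  98 107 144 159 162 159 158 156]
 [145 156 158 153 137  79  59  59  96 143 161 161 157 157 159]
 [151 158 154 155 132  60  52  48  88 142 159 160 159 157 160]
 [153 155 153 149 121  50  52  48  93 147 161 161 161 158 159]
 [150 149 150 149 124  55  49  45 107 153 160 161 162 159 159]
 [154 148 149 148 129  73  46  57 124 155 160 161 165 160 159]
 [151 151 152 149 139 100  65  87 139 157 160 162 164 163 162]
 [153 153 156 152 144 129 106 123 149 157 161 164 164 164 165]
 [154 152 157 153 149 145 138 147 154 157 161 164 162 164 166]
 [151 152 160 156 152 147 148 152 156 158 159 163 164 164 165]
 [160 157 160 158 153 154 150 154 157 156 159 161 164 166 165]]
knob px 267.5 248.2 30 [ 0.4069 -0.009   0.061 ]
-0.2 [(0.12, 0.566), (0.16, 0.566), (0.2, 
[... 204 characters left out ...]
, (0.25, 0.528)]
-0.36 [(0.12, 0.514), (0.16, 0.514), (0.2, 0.514), (0.25, 0.514)]
-0.4 [(0.12, 0.512), (0.16, 0.512), (0.2, 0.512), (0.25, 0.512)]
-0.44 [(0.12, 0.496), (0.16, 0.52), (0.2, 0.52), (0.25, 0.52)]
-0.48 [(0.12, 0.552), (0.16, 0.552), (0.2, 0.552), (0.25, 0.552)]
-0.52 [(0.12, 0.3), (0.16, 0.3), (0.2, 0.3), (0.25, 0.3)]
mw 0.25 0.5653595777661257
mw 0.2 0.5655125594225499
mw 0.15 0.5650738123017747
mw 0.1 0.5648412893663963
mw 0.05 0.5649774645442736
mw 0.0 0.5649759637969156
mw -0.05 0.5350822358142403
mw -0.1 0.457466992424864
mw -0.15 0.4864444692364715
[[-0.     0.452 -0.892  0.305]
 [ 0.    -0.892 -0.452 -0.602]
 [-1.    -0.    -0.     0.218]
 [ 0.     0.     0.     1.   ]]
```

Emit:
jog_arm([
  {"xyz": [-1,-3,-2.6],"turn": [-0.12,0,0],"fingers": 0.4},
  {"xyz": [-2,-6,-5.2],"turn": [-0.24,0,0],"fingers": 0.4},
  {"xyz": [-3,-9,-7.8],"turn": [-0.36,0,0],"fingers": 0.4},
  {"xyz": [-3,-12,-10.4],"turn": [-0.48,0,0],"fingers": 0.4},
  {"xyz": [-3,-15,-13],"turn": [-0.6,0,0],"fingers": 0.4},
  {"xyz": [-3,-18,-15.6],"turn": [-0.72,0,0],"fingers": 0.4},
  {"xyz": [-3,-21,-18],"turn": [-0.84,0,0],"fingers": 0.4},
  {"xyz": [-3,-23.4,-20.2],"turn": [-0.96,0,0],"fingers": 0.4},
])

```text
t: 0.97
eef_pos: [0.3793, -0.2999, 0.2487]
tool_rot: [0.465, 0.533, 0.465, -0.533]
wrist_force: [1.0, 0.3, 0.2]
opening: 0.474
```

```bash
cat > go.py <<'E'
import sys
from h import *
# usage: go.py x y z [yaw of tool z]  -> shift in cm and turn
s,T=st(); print("t %.2f op %.3f"%(s["t"],s["opening"]),"F",np.round(s["wrist_force"],1),"pos",T[:3,3].round(4),"j",s["joint_pos"].round(2))
if len(sys.argv)>3:
    g=np.array(list(map(float,sys.argv[1:4]))); print("xyz cm",(T[:3,:3].T@(g-T[:3,3])*100).round(2))
yaw=float(sys.argv[4]) if len(sys.argv)>4 else 0
c,sn=np.cos(yaw),np.sin(yaw)
G=np.array([[0,-sn,c],[0,c,sn],[-1,0,0]])
print("turn",R.from_matrix(T[:3,:3].T@G).as_rotvec().round(3))
E
python3 go.py 0.40 -0.01 0.25
```

```text
t 0.97 op 0.474 F [1.  0.3 0.2] pos [ 0.3793 -0.2999  0.2487] j [-0.72 -0.31  1.79  0.    1.66 -0.59]
xyz cm [ -0.13  -1.88 -29.  ]
turn [-1.707  0.    -0.   ]
```

Emit:
jog_arm([
  {"xyz": [0,-0.2,-3.6],"turn": [-0.12,0,0],"fingers": 0.4},
  {"xyz": [0,-0.5,-7.2],"turn": [-0.24,0,0],"fingers": 0.4},
  {"xyz": [0,-0.7,-10.8],"turn": [-0.36,0,0],"fingers": 0.4},
  {"xyz": [0,-0.9,-14.4],"turn": [-0.48,0,0],"fingers": 0.4},
  {"xyz": [0,-1.2,-18],"turn": [-0.6,0,0],"fingers": 0.4},
  {"xyz": [0,-1.4,-21.6],"turn": [-0.72,0,0],"fingers": 0.4},
  {"xyz": [0,-1.6,-25.2],"turn": [-0.84,0,0],"fingers": 0.4},
  {"xyz": [0,-1.9,-28.8],"turn": [-0.96,0,0],"fingers": 0.4},
])

```text
t: 1.63
eef_pos: [0.3992, -0.0103, 0.249]
tool_rot: [0.66, 0.256, 0.659, -0.256]
wrist_force: [0.9, -0.3, 0.4]
opening: 0.402
```

```bash
python3 go.py 0.40 -0.01 0.25 -0.025
```

```text
t 1.63 op 0.402 F [ 0.9 -0.3  0.4] pos [ 0.3992 -0.0103  0.249 ] j [-0.09 -0.52  1.93  0.    1.72 -0.92]
xyz cm [-0.1   0.08  0.04]
turn [-0.716  0.001 -0.001]
```

Emit:
jog_arm([
  {"xyz": [0,0,0],"turn": [-0.12,0,0],"fingers": 0.4},
  {"xyz": [0,0,0],"turn": [-0.24,0,0],"fingers": 0.4},
  {"xyz": [0,0,0],"turn": [-0.36,0,0],"fingers": 0.4},
  {"xyz": [0,0,0],"turn": [-0.48,0,0],"fingers": 0.4},
  {"xyz": [0,0,0],"turn": [-0.6,0,0],"fingers": 0.4},
  {"xyz": [0,0,0],"turn": [-0.71,0,0],"fingers": 0.4},
  {"xyz": [0,0,0],"turn": [-0.716,0,0],"fingers": 0.4},
])

```text
t: 2.22
eef_pos: [0.3991, -0.0102, 0.249]
tool_rot: [0.708, 0.007, 0.707, -0.007]
wrist_force: [-0.2, -0.6, -0.7]
opening: 0.399
```

```bash
python3 - <<'E'
from h import *
d=cam("wrist"); cv2.imwrite("pics/w1.png",cv2.resize(d["image"],(768,576)))
g=d["image"].max(2)
E
python3 go.py 0.40 -0.01 0.25 -0.025
```

```text
t 2.27 op 0.402 F [-0.3  0.1 -0.8] pos [ 0.3991 -0.0103  0.249 ] j [-0.09 -0.52  1.94  0.    1.72 -1.63]
xyz cm [-0.1   0.03  0.09]
turn [-0.001  0.001 -0.   ]
```

View pics/w1.png

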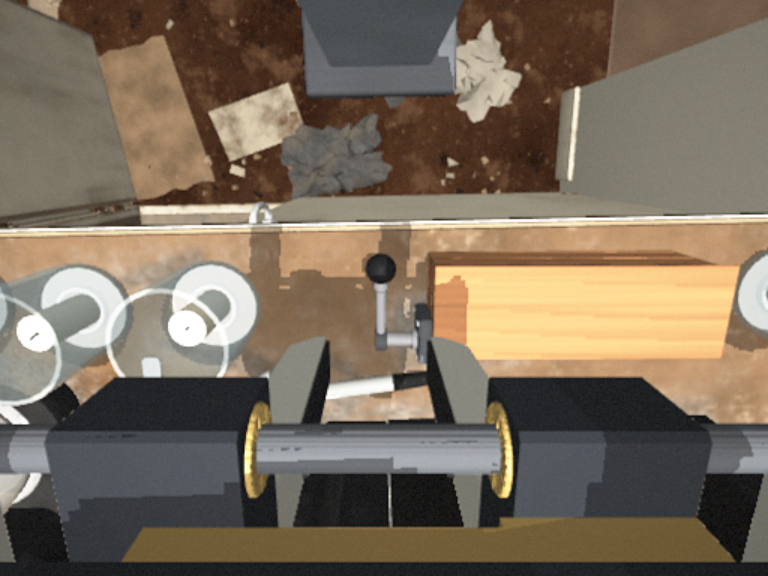

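Wrist view: the knob is at (381,268), the arm root at (381,340), the box's front-top edge at row ~265 from column 465 to 738, and glass candles at (187,328) and (35,333).

```bash
python3 - <<'E'
from h import *
d=cam("wrist"); im=d["image"]; g=im.max(2)
m=np.zeros_like(g); m[160:195,238:270]=(g[160:195,238:270]<60); n,l,s,c=cv2.connectedComponentsWithStats(m)
i=1+np.argmax(s[1:,4]); print(s[i],c[i],onplane(d,*c[i],.061).round(4),pt(d,*c[i]).round(4))
print("pivotarm",onplane(d,381/1.5,335/1.5,.036).round(4), pt(d,381/1.5,300/1.5))
for p in((465,265),(738,265),(722,357),(470,360)): print("box corner",onplane(d,p[0]/1.5,p[1]/1.5,.078).round(4))
for p in((187,328),(35,333)): print("candle",onplane(d,p[0]/1.5,p[1]/1.5,.071).round(4),pt(d,p[0]/1.5,p[1]/1.5).round(4))
E
```

```text
[244 169  20  20 278] [253.6294964  178.63309353] [ 0.4055 -0.0098  0.061 ] [ 0.4028 -0.0098  0.0728]
pivotarm [ 0.4706 -0.0107  0.036 ] [ 0.43311161 -0.00994016  0.05568945]
box corner [0.401  0.0528 0.078 ]
box corner [0.406  0.2544 0.078 ]
box corner [0.4794 0.2551 0.078 ]
box corner [0.4771 0.0585 0.078 ]
candle [ 0.4477 -0.1624  0.071 ] [ 0.449  -0.1641  0.0673]
candle [ 0.4489 -0.2825  0.071 ] [ 0.4493 -0.2834  0.0698]
```

Emit:
jog_arm([
  {"xyz": [2.5,0.05,0.3],"turn": [0,0,0],"fingers": 0.33},
  {"xyz": [5,0.05,0.6],"turn": [0,0,0],"fingers": 0.33},
  {"xyz": [8,0.05,0.65],"turn": [0,0,0],"fingers": 0.33},
  {"xyz": [11,0.05,0.65],"turn": [0,0,0],"fingers": 0.33},
  {"xyz": [13,0.05,0.65],"turn": [0,0,0],"fingers": 0.33},
  {"xyz": [13,0.05,0.65],"turn": [0,0,0],"fingers": 0.33},
])

```text
t: 2.82
eef_pos: [0.4041, -0.0098, 0.115]
tool_rot: [0.706, 0.012, 0.708, -0.011]
wrist_force: [-0.8, 1.4, -0.2]
opening: 0.335
```

```bash
python3 - <<'E'
from h import *
d=cam("wrist"); cv2.imwrite("pics/w2.png",cv2.resize(d["image"],(768,576)))
E
python3 go.py 0.4055 -0.0098 0.042 -0.025
```

```text
t 2.87 op 0.331 F [ 0.1 -0.7  0.5] pos [ 0.405  -0.0099  0.1178] j [-0.09 -0.47  2.11  0.    1.5  -1.63]
xyz cm [7.58 0.01 0.06]
turn [-0.007 -0.002 -0.   ]
```

View pics/w2.png

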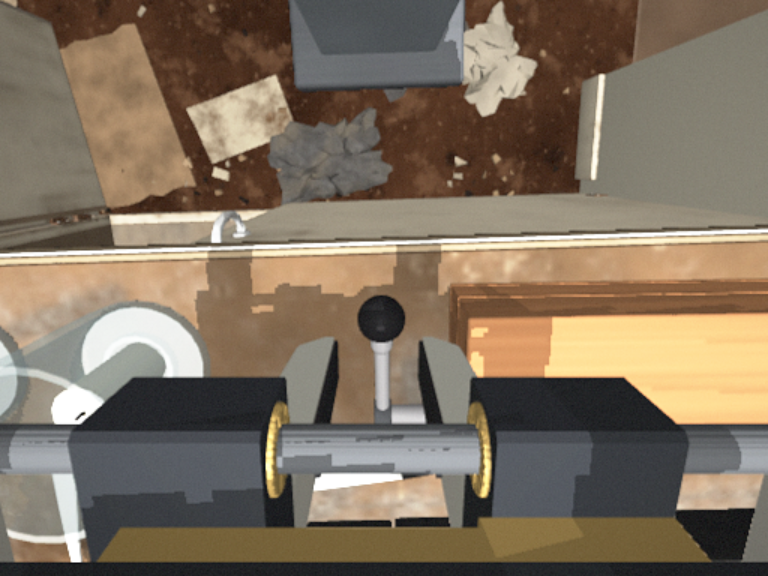

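The knob at (381,318) sits centred between the fingers at columns 337 and 420, with the box clear to the right. Going down to grip it.

Emit:
jog_arm([
  {"xyz": [2.5,0,0.05],"turn": [0,0,0],"fingers": 0.33},
  {"xyz": [5,0,0.05],"turn": [-0.007,0,0],"fingers": 0.33},
  {"xyz": [7,0,0.05],"turn": [-0.007,0,0],"fingers": 0.33},
  {"xyz": [7.6,0,0.05],"turn": [-0.007,0,0],"fingers": 0.33},
  {"xyz": [7.6,0,0.05],"turn": [-0.007,0,0],"fingers": 0.33},
  {"xyz": [7.6,0,0.05],"turn": [-0.007,0,0],"fingers": 0.1},
  {"xyz": [7.6,0,0.05],"turn": [-0.007,0,0],"fingers": 0.1},
  {"xyz": [7.6,0,0.05],"turn": [-0.007,0,0],"fingers": 0.1},
])

```text
t: 3.53
eef_pos: [0.4062, -0.0088, 0.0437]
tool_rot: [0.707, 0.01, 0.707, -0.008]
wrist_force: [-0.4, 13.0, -0.1]
opening: 0.242
```

```bash
python3 go.py 0.4055 -0.0098 0.042 -0.025; python3 -c "
import numpy as np
for a in range(0,90,10):
  t=np.radians(20+a);t0=np.radians(20);print(a,(72*(np.sin(t)-np.sin(t0))).round(1),(72*(np.cos(t0)-np.cos(t))).round(1))"
```

```text
t 3.53 op 0.242 F [-0.4 13.  -0.1] pos [ 0.4062 -0.0088  0.0437] j [-0.09 -0.41  2.2   0.    1.35 -1.63]
xyz cm [ 0.17 -0.1  -0.07]
turn [ 0.     0.001 -0.003]
0 0.0 0.0
10 11.4 5.3
20 21.7 12.5
30 30.5 21.4
40 37.7 31.7
50 43.0 43.0
60 46.3 55.2
70 47.4 67.7
80 46.3 80.2
```

Emit:
jog_arm([
  {"xyz": [-0.59,0,0.24],"turn": [0,0,0],"fingers": 0.1},
  {"xyz": [-1.14,0,0.53],"turn": [0,0,0],"fingers": 0.1},
  {"xyz": [-1.67,0,0.87],"turn": [0,0,0],"fingers": 0.1},
  {"xyz": [-2.17,0,1.25],"turn": [0,0,0],"fingers": 0.1},
  {"xyz": [-2.63,0,1.68],"turn": [0,0,0],"fingers": 0.1},
  {"xyz": [-3.05,0,2.14],"turn": [0,0,0],"fingers": 0.1},
  {"xyz": [-3.43,0,2.64],"turn": [0,0,0],"fingers": 0.1},
  {"xyz": [-3.77,0,3.17],"turn": [0,0,0],"fingers": 0.1},
])

```text
t: 4.2
eef_pos: [0.4385, -0.0091, 0.0828]
tool_rot: [0.708, 0.01, 0.707, -0.007]
wrist_force: [0.5, 8.5, -3.8]
opening: 0.242
```

```bash
python3 go.py 0.4855 -0.0098 0.090 -0.025; python3 - <<'E'
from h import *
d=cam("wrist"); cv2.imwrite("pics/w3.png",cv2.resize(d["image"],(768,576)))
E
```

```text
t 4.20 op 0.242 F [ 0.5  8.5 -3.8] pos [ 0.4385 -0.0091  0.0828] j [-0.08 -0.36  2.09  0.    1.4  -1.63]
xyz cm [-0.71  0.05  4.7 ]
turn [-0.     0.001 -0.004]
```

View pics/w3.png

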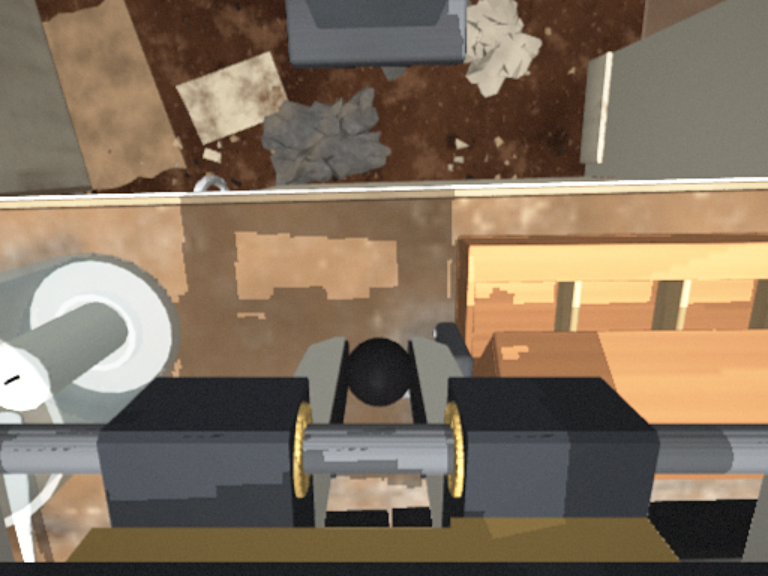

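Emit:
jog_arm([
  {"xyz": [-0.29,0,0.56],"turn": [0,0,0],"fingers": 0.1},
  {"xyz": [-0.53,0,1.13],"turn": [0,0,0],"fingers": 0.1},
  {"xyz": [-0.72,0,1.74],"turn": [0,0,0],"fingers": 0.1},
  {"xyz": [-0.86,0,2.35],"turn": [0,0,0],"fingers": 0.1},
  {"xyz": [-0.94,0,3.0],"turn": [0,0,0],"fingers": 0.1},
  {"xyz": [-0.97,0,3.6],"turn": [0,0,0],"fingers": 0.1},
  {"xyz": [-0.94,0,4.23],"turn": [0,0,0],"fingers": 0.1},
  {"xyz": [-0.86,0,4.85],"turn": [0,0,0],"fingers": 0.1},
])

```text
t: 4.92
eef_pos: [0.489, -0.0099, 0.0935]
tool_rot: [0.708, 0.011, 0.706, -0.007]
wrist_force: [-0.4, 8.6, -0.5]
opening: 0.245
```

Emit:
jog_arm([
  {"xyz": [0.1,0,0.4],"turn": [0,0,0],"fingers": 0.1},
  {"xyz": [0.15,0,0.6],"turn": [0,0,0],"fingers": 0.1},
  {"xyz": [0.15,0,0.6],"turn": [0,0,0],"fingers": 0.1},
])

```text
t: 5.17
eef_pos: [0.4944, -0.0099, 0.0927]
tool_rot: [0.707, 0.011, 0.707, -0.007]
wrist_force: [-14.6, 4.6, 4.8]
opening: 0.24
```

```bash
python3 go.py 0.4855 -0.0098 0.087 -0.025
```

```text
t 5.17 op 0.240 F [-14.6   4.6   4.8] pos [ 0.4944 -0.0099  0.0927] j [-0.08 -0.22  1.97  0.01  1.39 -1.62]
xyz cm [ 0.57 -0.02 -0.89]
turn [-0.     0.    -0.006]
```

Emit:
jog_arm([
  {"xyz": [0,0,0],"turn": [0,0,0],"fingers": 0.36},
  {"xyz": [0,0,0],"turn": [0,0,0],"fingers": 0.36},
  {"xyz": [0,0,0],"turn": [0,0,0],"fingers": 0.36},
  {"xyz": [-2,0,0],"turn": [0,0,0],"fingers": 0.36},
  {"xyz": [-5,0,0],"turn": [0,0,0],"fingers": 0.36},
  {"xyz": [-8,0,-0.5],"turn": [0,0,0],"fingers": 0.36},
  {"xyz": [-11,0,-2],"turn": [0,0,0],"fingers": 0.36},
  {"xyz": [-14,0,-4],"turn": [0,0,0],"fingers": 0.36},
])

```text
t: 5.83
eef_pos: [0.4542, -0.0099, 0.2344]
tool_rot: [0.707, 0.011, 0.707, -0.007]
wrist_force: [-0.1, 0.0, 0.6]
opening: 0.363
```

```bash
python3 go.py 0.40 -0.1 0.30 0; python3 - <<'E'
from h import *
d=cam("wrist"); cv2.imwrite("pics/w4.png",cv2.resize(d["image"],(768,576)))
d=cam("top"); cv2.imwrite("pics/t4.png",cv2.resize(d["image"],(768,576)))
E
```

```text
t 5.83 op 0.363 F [-0.1  0.   0.6] pos [ 0.4542 -0.0099  0.2344] j [-0.08 -0.38  1.87  0.01  1.66 -1.63]
xyz cm [-6.62 -9.11 -5.19]
turn [-0.025  0.001 -0.006]
```

View pics/w4.png

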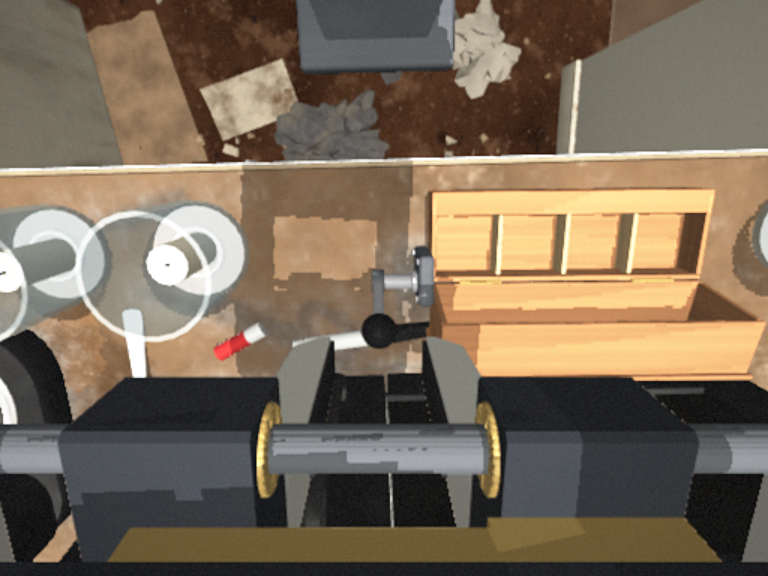

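View pics/t4.png

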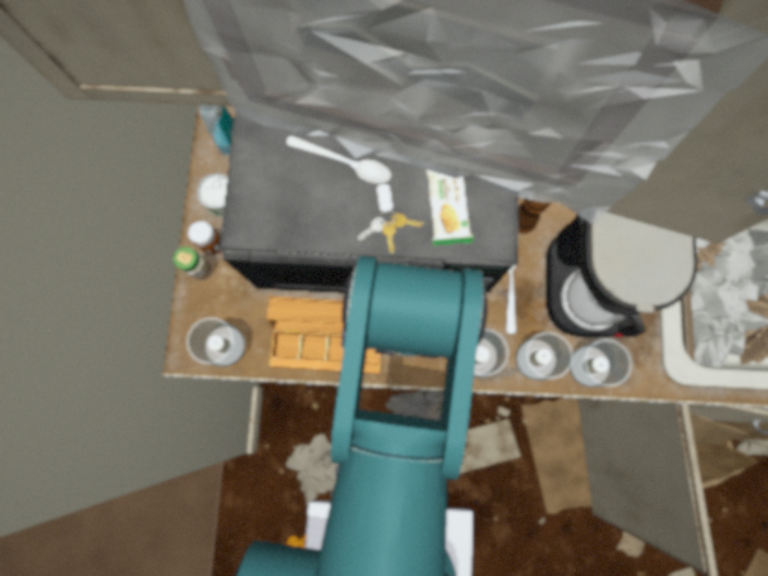

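The lid is open and the lever stays up, with the knob at (379,330). The dividers are at columns 500, 567 and 632, and the cell rows run 213-272. Next I'll measure the cells and move over to glass b.

```bash
python3 - <<'E'
from h import *
d=cam("wrist")
for p in((500,240),(567,240),(632,240)): print(onplane(d,p[0]/1.5,p[1]/1.5,.027).round(4))
for p in((433,213),(712,213),(712,190),(433,190)): print("wall",onplane(d,p[0]/1.5,p[1]/1.5,.032).round(4))
for p in((567,214),(567,272)): print("div ends",onplane(d,p[0]/1.5,p[1]/1.5,.027).round(4))
E
python3 go.py 0.40 -0.16 0.25 0
```

```text
[0.4467 0.0898 0.027 ]
[0.4481 0.1447 0.027 ]
[0.4494 0.1979 0.027 ]
wall [0.4228 0.0343 0.032 ]
wall [0.4284 0.2563 0.032 ]
wall [0.4104 0.2532 0.032 ]
wall [0.4049 0.0342 0.032 ]
div ends [0.4269 0.1429 0.027 ]
div ends [0.4751 0.147  0.027 ]
t 5.98 op 0.358 F [ 1.2  0.1 -0.9] pos [ 0.4547 -0.0099  0.2359] j [-0.08 -0.39  1.87  0.01  1.66 -1.63]
xyz cm [ -1.52 -15.14  -5.07]
turn [-0.025  0.006 -0.005]
```

Emit:
jog_arm([
  {"xyz": [-0.5,-2.5,-1],"turn": [0,0,0],"fingers": 0.4},
  {"xyz": [-1,-5,-2],"turn": [0,0,0],"fingers": 0.4},
  {"xyz": [-1.6,-8,-3],"turn": [0,0,0],"fingers": 0.4},
  {"xyz": [-1.6,-11,-4],"turn": [0,0,0],"fingers": 0.4},
  {"xyz": [-1.6,-13,-5],"turn": [-0.025,0,0],"fingers": 0.4},
  {"xyz": [-1.6,-15,-5.2],"turn": [-0.025,0,0],"fingers": 0.4},
  {"xyz": [-1.6,-15,-5.2],"turn": [-0.025,0,0],"fingers": 0.4},
])

```text
t: 6.57
eef_pos: [0.3982, -0.1613, 0.2497]
tool_rot: [0.709, 0.003, 0.705, 0.001]
wrist_force: [0.8, 0.7, -0.6]
opening: 0.401
```

```bash
python3 go.py 0.40 -0.16 0.25 0; python3 - <<'E'
from h import *
d=cam("wrist"); cv2.imwrite("pics/w5.png",cv2.resize(d["image"],(768,576)))
E
```

```text
t 6.57 op 0.401 F [ 0.8  0.7 -0.6] pos [ 0.3982 -0.1613  0.2497] j [-0.45 -0.44  1.89  0.01  1.7  -2.02]
xyz cm [-0.03  0.13  0.18]
turn [-0.003  0.005 -0.005]
```

View pics/w5.png

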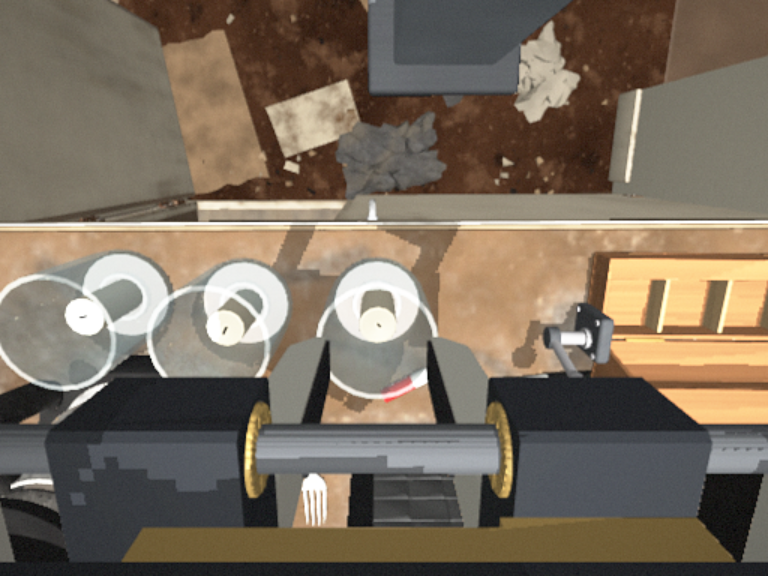

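Candle b's wick is at (379,325) inside a rim running from columns 318 to 438 and rows 285 to 397. Candles c and d have wicks at (225,328) and (84,317).

```bash
cat > cm.py <<'E'
import sys
from h import *
d=cam("wrist")
for a in sys.argv[1:]:
    u,v,z=map(float,a.split(",")); u/=1.5;v/=1.5
    print(a,onplane(d,u,v,z).round(4),"depth",pt(d,u,v).round(4))
E
python3 cm.py 379,325,.071 225,328,.071 84,317,.071 318,340,.106 438,340,.106 378,285,.106 378,397,.106; python3 go.py .445 -.16 .04
```

```text
379,325,.071 [ 0.4492 -0.1596  0.071 ] depth [ 0.4499 -0.1596  0.0692]
225,328,.071 [ 0.4512 -0.2803  0.071 ] depth [ 0.4519 -0.281   0.0691]
84,317,.071 [ 0.4417 -0.389   0.071 ] depth [ 0.4424 -0.3905  0.0688]
318,340,.106 [ 0.4477 -0.2032  0.106 ] depth [ 0.3897 -0.1837  0.2518]
438,340,.106 [ 0.448  -0.1179  0.106 ] depth [ 0.3894 -0.1388  0.2529]
378,285,.106 [ 0.4074 -0.1605  0.106 ] depth [ 0.4073 -0.1605  0.1062]
378,397,.106 [ 0.4928 -0.1607  0.106 ] depth [ 0.493  -0.1607  0.1056]
t 6.67 op 0.401 F [0.3 0.5 0.2] pos [ 0.3988 -0.1591  0.2499] j [-0.44 -0.44  1.89  0.01  1.7  -2.01]
xyz cm [21.01 -0.2   4.51]
turn [-0.002  0.005 -0.006]
```

Emit:
jog_arm([
  {"xyz": [1,0,2],"turn": [0,0,0],"fingers": 0.4},
  {"xyz": [3,-0.1,4],"turn": [0,0.005,-0.006],"fingers": 0.4},
  {"xyz": [6,-0.1,5.05],"turn": [0,0.005,-0.006],"fingers": 0.4},
  {"xyz": [9,-0.1,5.05],"turn": [0,0.005,-0.006],"fingers": 0.4},
  {"xyz": [12,-0.1,5.05],"turn": [0,0.005,-0.006],"fingers": 0.4},
  {"xyz": [12.5,-0.1,5.05],"turn": [0,0.005,-0.006],"fingers": 0.4},
  {"xyz": [12.5,-0.1,5.05],"turn": [0,0.005,-0.006],"fingers": 0.4},
])

```text
t: 7.25
eef_pos: [0.4494, -0.1585, 0.1234]
tool_rot: [0.706, 0.001, 0.708, -0.0]
wrist_force: [0.8, -0.7, -0.2]
opening: 0.398
```

```bash
python3 go.py 0.4495 -0.16 0.04 0; python3 - <<'E'
from h import *
d=cam("wrist"); cv2.imwrite("pics/w6.png",cv2.resize(d["image"],(768,576)))
E
```

```text
t 7.25 op 0.398 F [ 0.8 -0.7 -0.2] pos [ 0.4494 -0.1585  0.1234] j [-0.39 -0.29  1.97 -0.    1.46 -1.96]
xyz cm [ 8.34 -0.16  0.04]
turn [-0.001 -0.003 -0.001]
```

View pics/w6.png

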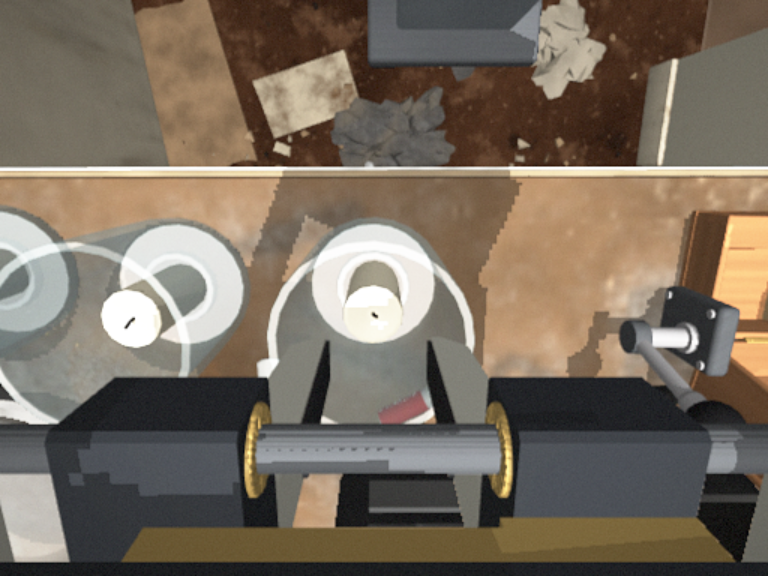

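The candle centre is at column 373 and the rim centre at 372, while the fingers' middle is at 378. That agrees with the 1.6 mm correction, so I'll apply it and go down.

Emit:
jog_arm([
  {"xyz": [0,-0.16,0.04],"turn": [0,0,0],"fingers": 0.4},
  {"xyz": [1.5,-0.16,0.04],"turn": [0,0,0],"fingers": 0.4},
  {"xyz": [3,-0.16,0.04],"turn": [0,0,0],"fingers": 0.4},
  {"xyz": [4.5,-0.16,0.04],"turn": [0,0,0],"fingers": 0.4},
  {"xyz": [6,-0.16,0.04],"turn": [0,0,0],"fingers": 0.4},
  {"xyz": [7.5,-0.16,0.04],"turn": [0,0,0],"fingers": 0.4},
  {"xyz": [8.3,-0.16,0.04],"turn": [0,0,0],"fingers": 0.4},
  {"xyz": [8.3,-0.16,0.04],"turn": [0,0,0],"fingers": 0.4},
])

```text
t: 7.97
eef_pos: [0.4505, -0.1606, 0.0425]
tool_rot: [0.707, 0.001, 0.707, -0.001]
wrist_force: [-0.4, -0.3, -0.2]
opening: 0.399
```

Emit:
jog_arm([
  {"xyz": [0,0,0],"turn": [0,0,0],"fingers": 0.2},
  {"xyz": [0,0,0],"turn": [0,0,0],"fingers": 0.2},
  {"xyz": [0,0,0],"turn": [0,0,0],"fingers": 0.2},
  {"xyz": [0,0,0],"turn": [0,0,0],"fingers": 0.2},
])

```text
t: 8.3
eef_pos: [0.4513, -0.1609, 0.0439]
tool_rot: [0.708, 0.0, 0.707, -0.001]
wrist_force: [-1.2, -0.0, 7.7]
opening: 0.315
```

```bash
python3 go.py 0.4495 -0.16 0.2 0; python3 - <<'E'
from h import *
d=cam("wrist"); cv2.imwrite("pics/w7.png",cv2.resize(d["image"],(768,576)))
E
```

```text
t 8.30 op 0.315 F [-1.2 -0.   7.7] pos [ 0.4513 -0.1609  0.0439] j [-0.4  -0.22  2.05 -0.    1.31 -1.96]
xyz cm [-15.61   0.08  -0.16]
turn [-0.002  0.001  0.001]
```

View pics/w7.png

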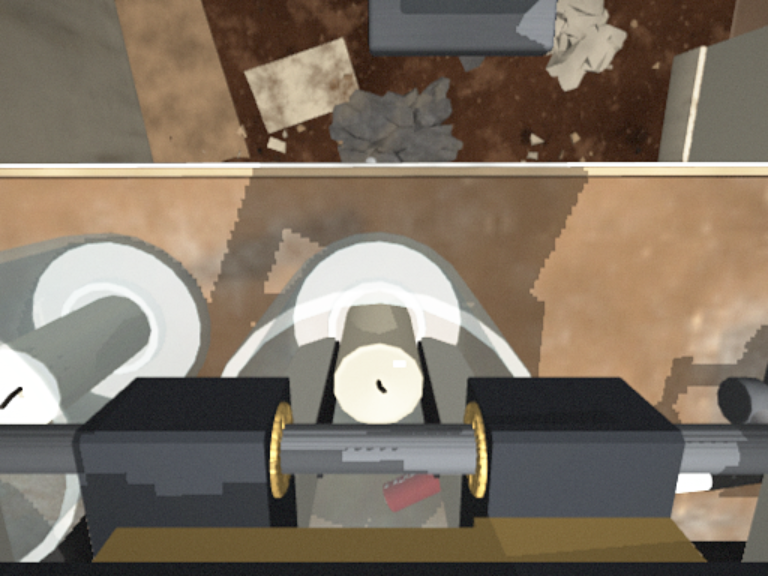

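Candle b is gripped (opening 0.315 is 29 mm), with its wick at (381,385) between the pads. Lifting.

Emit:
jog_arm([
  {"xyz": [-1,0,-0.1],"turn": [0,0,0],"fingers": 0.2},
  {"xyz": [-3,0,-0.16],"turn": [0,0,0],"fingers": 0.2},
  {"xyz": [-5.5,0,-0.16],"turn": [0,0,0],"fingers": 0.2},
  {"xyz": [-8,0,-0.16],"turn": [0,0,0],"fingers": 0.2},
  {"xyz": [-10.5,0,-0.16],"turn": [0,0,0],"fingers": 0.2},
  {"xyz": [-13,0,-0.16],"turn": [0,0,0],"fingers": 0.2},
  {"xyz": [-15.5,0,-0.16],"turn": [0,0,0],"fingers": 0.2},
  {"xyz": [-15.5,0,-0.16],"turn": [0,0,0],"fingers": 0.2},
])

```text
t: 9.02
eef_pos: [0.4506, -0.1613, 0.2052]
tool_rot: [0.71, -0.001, 0.704, -0.002]
wrist_force: [0.9, 0.2, 0.7]
opening: 0.319
```

```bash
python3 go.py 0.451 0.225 0.2 -0.025; python3 - <<'E'
from h import *
d=cam("wrist"); cv2.imwrite("pics/w8.png",cv2.resize(d["image"],(768,576)))
E
```

```text
t 9.02 op 0.319 F [0.9 0.2 0.7] pos [ 0.4506 -0.1613  0.2052] j [-0.4  -0.33  1.87 -0.    1.59 -1.97]
xyz cm [ 3.900e-01  3.863e+01 -3.000e-02]
turn [0.023 0.008 0.003]
```

View pics/w8.png

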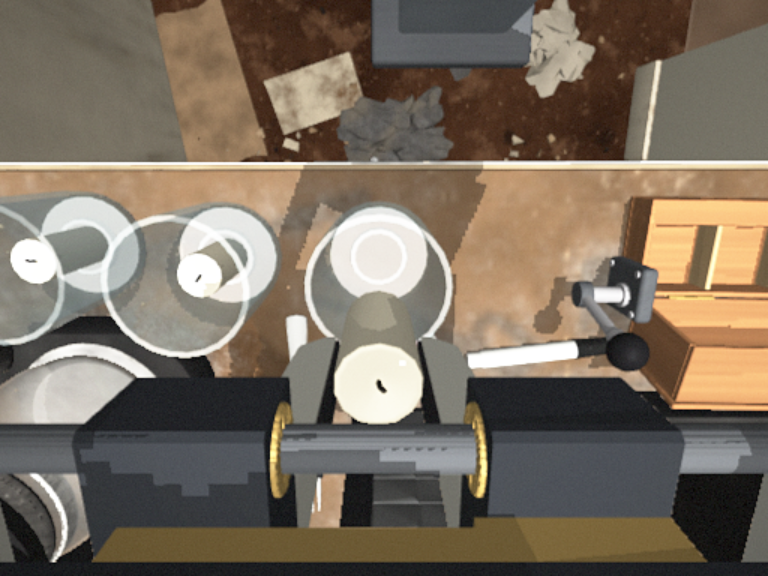

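Emit:
jog_arm([
  {"xyz": [0,2,0],"turn": [0,0,0],"fingers": 0.2},
  {"xyz": [0,5,0],"turn": [0,0,0],"fingers": 0.2},
  {"xyz": [0,8,0],"turn": [0,0,0],"fingers": 0.2},
  {"xyz": [0,11,0],"turn": [0,0,0],"fingers": 0.2},
  {"xyz": [0,14,0],"turn": [0,0,0],"fingers": 0.2},
  {"xyz": [0,17,0],"turn": [0.01,0,0],"fingers": 0.2},
  {"xyz": [0,20,0],"turn": [0.02,0,0],"fingers": 0.2},
  {"xyz": [0,23,0],"turn": [0.023,0,0],"fingers": 0.2},
])

```text
t: 9.73
eef_pos: [0.4499, 0.0703, 0.2015]
tool_rot: [0.709, 0.008, 0.705, -0.01]
wrist_force: [0.1, 0.5, 0.2]
opening: 0.318
```

```bash
python3 go.py 0.451 0.225 0.2 -0.025
```

```text
t 9.73 op 0.318 F [0.1 0.5 0.2] pos [0.4499 0.0703 0.2015] j [ 0.1  -0.38  1.92 -0.    1.6  -1.44]
xyz cm [ 0.11 15.47 -0.28]
turn [-0.     0.005  0.003]
```

Emit:
jog_arm([
  {"xyz": [0,2.5,0],"turn": [0,0,0],"fingers": 0.2},
  {"xyz": [0,5.5,0],"turn": [0,0,0],"fingers": 0.2},
  {"xyz": [0,8.5,-0.1],"turn": [0,0,0],"fingers": 0.2},
  {"xyz": [0,11.5,-0.2],"turn": [0,0,0],"fingers": 0.2},
  {"xyz": [0,14,-0.3],"turn": [0,0.005,0.003],"fingers": 0.2},
  {"xyz": [0,15.5,-0.3],"turn": [0,0.005,0.003],"fingers": 0.2},
  {"xyz": [0,15.5,-0.3],"turn": [0,0.005,0.003],"fingers": 0.2},
])

```text
t: 10.32
eef_pos: [0.4502, 0.2274, 0.2003]
tool_rot: [0.707, 0.008, 0.708, -0.008]
wrist_force: [-0.1, -0.4, -2.0]
opening: 0.314
```

```bash
python3 go.py 0.451 0.225 0.045 -0.025; python3 - <<'E'
from h import *
d=cam("wrist"); cv2.imwrite("pics/w9.png",cv2.resize(d["image"],(768,576)))
E
```

```text
t 10.32 op 0.314 F [-0.1 -0.4 -2. ] pos [0.4502 0.2274 0.2003] j [ 0.42 -0.26  1.82  0.    1.57 -1.13]
xyz cm [15.53 -0.25  0.11]
turn [ 0.002 -0.001 -0.   ]
```

View pics/w9.png

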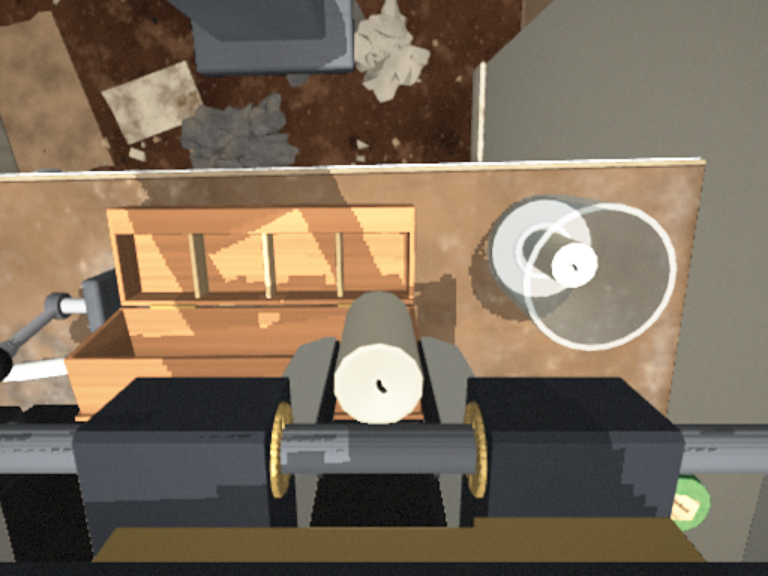

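Candle b is over cell 1, whose dividers are at columns 342 and 408 and rows 235-300. Candle a's wick is at (574,268).

```bash
python3 cm.py 342,268,.027 408,268,.03 269,268,.027 197,268,.027 125,268,.03 375,235,.03 375,299,.03 574,268,.071 600,204,.106 600,349,.106 525,277,.106 676,277,.106
```

```text
342,268,.027 [0.4523 0.198  0.027 ] depth [0.4526 0.1979 0.0258]
408,268,.03 [0.4527 0.247  0.03  ] depth [0.4568 0.2481 0.0117]
269,268,.027 [0.4511 0.1435 0.027 ] depth [0.451  0.1436 0.0272]
197,268,.027 [0.4499 0.0898 0.027 ] depth [0.4498 0.0899 0.0272]
125,268,.03 [0.448  0.0378 0.03  ] depth [0.4485 0.0366 0.0278]
375,235,.03 [0.4277 0.2232 0.03  ] depth [0.4315 0.2229 0.0047]
375,299,.03 [0.476 0.222 0.03 ] depth [0.433  0.2241 0.1768]
574,268,.071 [0.4459 0.3522 0.071 ] depth [0.4468 0.3539 0.067 ]
600,204,.106 [0.4019 0.3485 0.106 ] depth [0.4019 0.3486 0.1058]
600,349,.106 [0.488  0.3573 0.106 ] depth [0.4874 0.3566 0.1073]
525,277,.106 [0.4425 0.3096 0.106 ] depth [0.4427 0.3099 0.1053]
676,277,.106 [0.4444 0.3964 0.106 ] depth [0.4444 0.3963 0.106 ]
```

Emit:
jog_arm([
  {"xyz": [2,-0.4,0.1],"turn": [0,0,0],"fingers": 0.2},
  {"xyz": [5,-0.4,0.1],"turn": [0,0,0],"fingers": 0.2},
  {"xyz": [8,-0.4,0.1],"turn": [0,0,0],"fingers": 0.2},
  {"xyz": [10.5,-0.4,0.1],"turn": [0,0,0],"fingers": 0.2},
  {"xyz": [12.5,-0.4,0.1],"turn": [0,0,0],"fingers": 0.2},
  {"xyz": [14,-0.4,0.1],"turn": [0,0,0],"fingers": 0.2},
  {"xyz": [14.5,-0.4,0.1],"turn": [0,0,0],"fingers": 0.2},
  {"xyz": [14.5,-0.4,0.1],"turn": [0,0,0],"fingers": 0.2},
])

```text
t: 11.08
eef_pos: [0.4507, 0.2202, 0.0545]
tool_rot: [0.706, 0.008, 0.708, -0.009]
wrist_force: [-1.1, 0.8, 0.9]
opening: 0.315
```

```bash
python3 go.py 0.451 0.2235 0.044 -0.025
```

```text
t 11.08 op 0.315 F [-1.1  0.8  0.9] pos [0.4507 0.2202 0.0545] j [ 0.4  -0.17  1.99 -0.    1.32 -1.14]
xyz cm [1.05 0.34 0.02]
turn [-0.    -0.003  0.001]
```

Emit:
jog_arm([
  {"xyz": [0.3,0.25,0],"turn": [0,0,0],"fingers": 0.2},
  {"xyz": [0.6,0.25,0],"turn": [0,0,0],"fingers": 0.2},
  {"xyz": [0.8,0.25,0],"turn": [0,0,0],"fingers": 0.2},
  {"xyz": [1.0,0.25,0],"turn": [0,0,0],"fingers": 0.2},
  {"xyz": [1.1,0.25,0],"turn": [0,0,0],"fingers": 0.2},
  {"xyz": [1.1,0.25,0],"turn": [0,0,0],"fingers": 0.2},
])

```text
t: 11.58
eef_pos: [0.4507, 0.2226, 0.0435]
tool_rot: [0.706, 0.008, 0.708, -0.009]
wrist_force: [0.7, 0.1, -0.1]
opening: 0.319
```

```bash
python3 go.py 0.451 0.2235 0.044 -0.025; python3 - <<'E'
from h import *
d=cam("wrist"); cv2.imwrite("pics/w10.png",cv2.resize(d["image"],(768,576)))
E
```

```text
t 11.58 op 0.319 F [ 0.7  0.1 -0.1] pos [0.4507 0.2226 0.0435] j [ 0.41 -0.16  2.    0.    1.3  -1.14]
xyz cm [-0.05  0.09  0.03]
turn [-0.    -0.003  0.001]
```

View pics/w10.png

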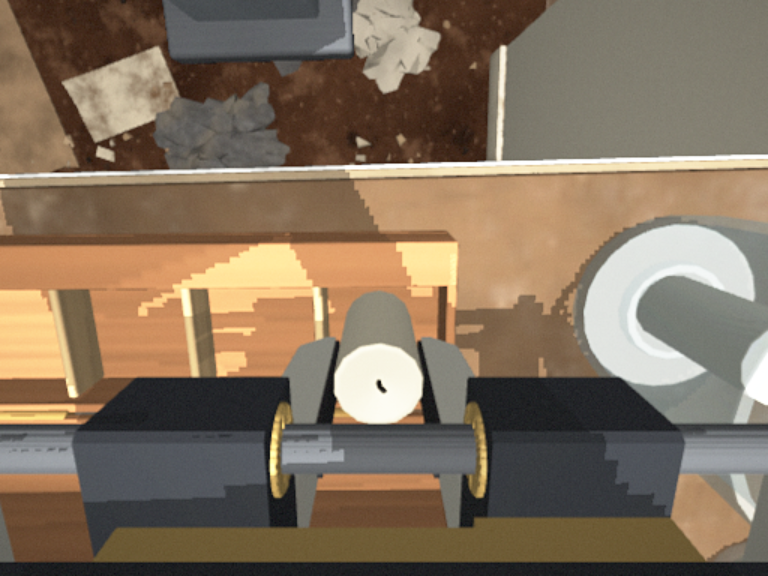

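Emit:
jog_arm([
  {"xyz": [0.1,0,0],"turn": [0,0,0],"fingers": 0.2},
  {"xyz": [0.15,0,0],"turn": [0,0,0],"fingers": 0.2},
  {"xyz": [0.15,0,0],"turn": [0,0,0],"fingers": 0.2},
])

```text
t: 11.88
eef_pos: [0.4511, 0.2228, 0.043]
tool_rot: [0.706, 0.009, 0.708, -0.009]
wrist_force: [-3.6, -1.2, 8.9]
opening: 0.317
```

Contact, with 9 N upward. I'll release and rise.

Emit:
jog_arm([
  {"xyz": [0,0,0],"turn": [0,0,0],"fingers": 0.4},
  {"xyz": [0,0,0],"turn": [0,0,0],"fingers": 0.4},
  {"xyz": [0,0,0],"turn": [0,0,0],"fingers": 0.4},
  {"xyz": [-1,0,0],"turn": [0,0,0],"fingers": 0.4},
  {"xyz": [-3,0,0],"turn": [0,0,0],"fingers": 0.4},
  {"xyz": [-6,0,0],"turn": [0,0,0],"fingers": 0.4},
  {"xyz": [-9.5,0,0],"turn": [0,0,0],"fingers": 0.4},
  {"xyz": [-13,0,0],"turn": [0,0,0],"fingers": 0.4},
])

```text
t: 12.55
eef_pos: [0.4508, 0.2227, 0.1749]
tool_rot: [0.706, 0.008, 0.708, -0.009]
wrist_force: [0.8, -0.3, 0.8]
opening: 0.4
```

```bash
python3 go.py 0.40 0.353 0.25 0; python3 - <<'E'
from h import *
d=cam("wrist"); cv2.imwrite("pics/w11.png",cv2.resize(d["image"],(768,576)))
E
```

```text
t 12.55 op 0.400 F [ 0.8 -0.3  0.8] pos [0.4508 0.2227 0.1749] j [ 0.41 -0.25  1.86 -0.    1.53 -1.14]
xyz cm [-7.51 12.89 -5.42]
turn [-0.025 -0.002  0.001]
```

View pics/w11.png

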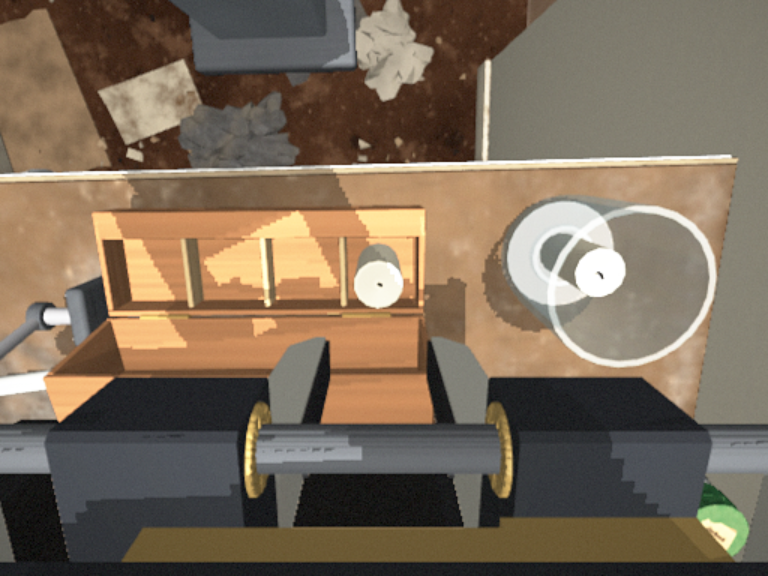

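Candle b stands upright in cell 1 (top at (379,285)). Before going to glass a I'll check the wall on the left.

```bash
python3 cm.py 600,272,.071 633,206,.106 633,365,.106 549,290,.106 716,280,.106; python3 - <<'E'
from h import *
for n in("wrist","top"):
    d=cam(n);P=cloud(d); ok=np.isfinite(P[...,0])
    for z in np.arange(-.1,.6,.1):
        m=ok&(abs(P[...,2]-z)<.05)&(P[...,0]>.3)&(P[...,0]<.56)&(P[...,1]>.41)
        if m.sum()>5: print(n,round(z,2),m.sum(),np.percentile(P[m][:,1],[0,2,20]).round(3))
E
```

```text
600,272,.071 [0.4483 0.3586 0.071 ] depth [0.4483 0.3586 0.071 ]
633,206,.106 [0.4049 0.355  0.106 ] depth [0.4049 0.3551 0.1058]
633,365,.106 [0.4942 0.3659 0.106 ] depth [5.446e-01 4.279e-01 2.000e-04]
549,290,.106 [0.4488 0.3151 0.106 ] depth [0.4779 0.3529 0.0057]
716,280,.106 [0.4455 0.4045 0.106 ] depth [0.4724 0.4774 0.0082]
wrist -0.1 2722 [0.476 0.477 0.478]
wrist 0.0 13504 [0.41  0.417 0.461]
wrist 0.1 848 [0.476 0.477 0.478]
top -0.1 107 [0.476 0.477 0.478]
top 0.0 512 [0.466 0.473 0.478]
top 0.1 1242 [0.476 0.477 0.478]
top 0.2 1881 [0.475 0.477 0.478]
top 0.3 2610 [0.476 0.477 0.478]
top 0.4 3719 [0.476 0.478 0.479]
top 0.5 2801 [0.476 0.478 0.479]
```

Emit:
jog_arm([
  {"xyz": [-2,0,-1],"turn": [0,0,0],"fingers": 0.4},
  {"xyz": [-5,2,-2.5],"turn": [0,0,0],"fingers": 0.4},
  {"xyz": [-7.5,5,-4],"turn": [0,0,0],"fingers": 0.4},
  {"xyz": [-7.5,8,-5.4],"turn": [-0.025,0,0],"fingers": 0.4},
  {"xyz": [-7.5,11,-5.4],"turn": [-0.025,0,0],"fingers": 0.4},
  {"xyz": [-7.5,13,-5.4],"turn": [-0.025,0,0],"fingers": 0.4},
  {"xyz": [-7.5,13,-5.4],"turn": [-0.025,0,0],"fingers": 0.4},
  {"xyz": [-7.5,13,-5.4],"turn": [-0.025,0,0],"fingers": 0.4},
])

```text
t: 13.42
eef_pos: [0.4003, 0.3547, 0.2474]
tool_rot: [0.706, -0.001, 0.708, -0.0]
wrist_force: [0.3, -0.4, -0.5]
opening: 0.405
```

```bash
python3 go.py 0.40 0.355 0.25 0; python3 - <<'E'
from h import *
d=cam("wrist"); cv2.imwrite("pics/w12.png",cv2.resize(d["image"],(768,576)))
E
```

```text
t 13.42 op 0.405 F [ 0.3 -0.4 -0.5] pos [0.4003 0.3547 0.2474] j [ 0.68 -0.2   1.7  -0.    1.64 -0.89]
xyz cm [-0.26  0.03 -0.03]
turn [ 0.002 -0.002  0.002]
```

View pics/w12.png

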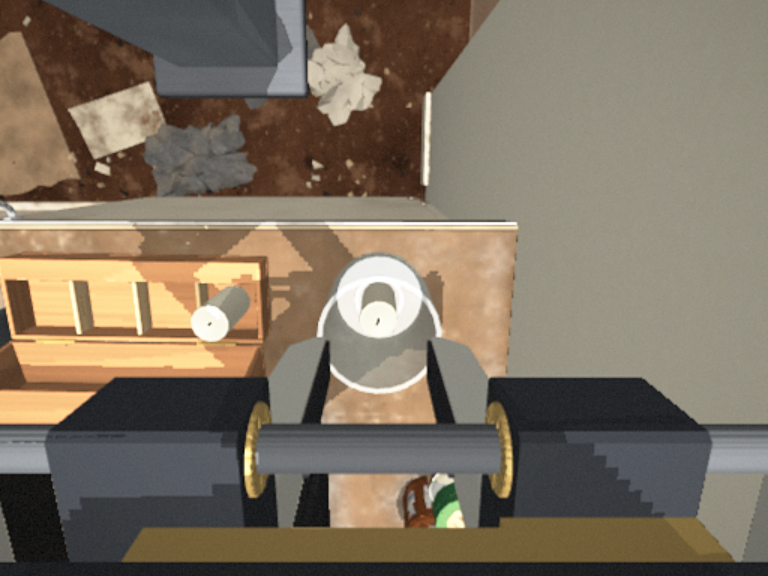

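Candle a's wick is at (378,320), and the rim spans columns 318-441 and rows 276-391.

```bash
python3 cm.py 378,320,.071 318,332,.106 441,332,.106 379,277,.106 379,391,.106;  python3 go.py 0.4465 0.354 0.125 0
```

```text
378,320,.071 [0.4451 0.3526 0.071 ] depth [0.4443 0.3526 0.0735]
318,332,.106 [0.4421 0.3105 0.106 ] depth [0.442  0.3105 0.1063]
441,332,.106 [0.4419 0.3969 0.106 ] depth [0.4417 0.3968 0.1065]
379,277,.106 [0.4023 0.3533 0.106 ] depth [0.4025 0.3533 0.105 ]
379,391,.106 [0.4876 0.3534 0.106 ] depth [0.4882 0.3534 0.105 ]
t 13.52 op 0.403 F [-0.8  0.2 -0.7] pos [0.4007 0.3537 0.2482] j [ 0.68 -0.2   1.7  -0.    1.64 -0.9 ]
xyz cm [12.31  0.05  4.59]
turn [-0.    -0.001  0.001]
```

Emit:
jog_arm([
  {"xyz": [1,0,2],"turn": [0,0,0],"fingers": 0.4},
  {"xyz": [3,-0.05,4],"turn": [0,0,0],"fingers": 0.4},
  {"xyz": [6,-0.05,4.45],"turn": [0,0,0],"fingers": 0.4},
  {"xyz": [9,-0.05,4.45],"turn": [0,0,0],"fingers": 0.4},
  {"xyz": [12,-0.05,4.45],"turn": [0,0,0],"fingers": 0.4},
  {"xyz": [12.3,-0.05,4.45],"turn": [0,0,0],"fingers": 0.4},
  {"xyz": [12.3,-0.05,4.45],"turn": [0,0,0],"fingers": 0.4},
])

```text
t: 14.1
eef_pos: [0.4447, 0.3517, 0.124]
tool_rot: [0.706, -0.001, 0.708, -0.002]
wrist_force: [0.8, -1.2, 1.2]
opening: 0.403
```

```bash
python3 go.py 0.445 0.353 0.043 0; python3 - <<'E'
from h import *
d=cam("wrist"); cv2.imwrite("pics/w13.png",cv2.resize(d["image"],(768,576)))
E
```

```text
t 14.10 op 0.403 F [ 0.8 -1.2  1.2] pos [0.4447 0.3517 0.124 ] j [ 0.62 -0.07  1.79 -0.    1.43 -0.95]
xyz cm [8.1  0.15 0.06]
turn [-0.001 -0.003  0.003]
```

View pics/w13.png

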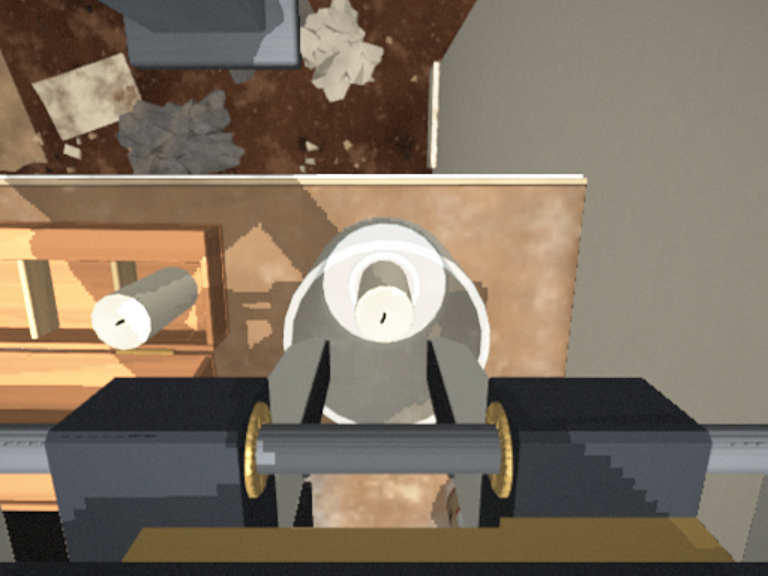

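Emit:
jog_arm([
  {"xyz": [0,0.17,0.05],"turn": [0,0,0],"fingers": 0.4},
  {"xyz": [1.5,0.17,0.05],"turn": [0,0,0],"fingers": 0.4},
  {"xyz": [3,0.17,0.05],"turn": [0,0,0],"fingers": 0.4},
  {"xyz": [4.5,0.17,0.05],"turn": [0,0,0],"fingers": 0.4},
  {"xyz": [6,0.17,0.05],"turn": [0,0,0],"fingers": 0.4},
  {"xyz": [7.5,0.17,0.05],"turn": [0,0,0],"fingers": 0.4},
  {"xyz": [8.2,0.17,0.05],"turn": [0,0,0],"fingers": 0.4},
  {"xyz": [8.2,0.17,0.05],"turn": [0,0,0],"fingers": 0.4},
])

```text
t: 14.82
eef_pos: [0.4458, 0.3541, 0.0442]
tool_rot: [0.707, -0.0, 0.708, -0.001]
wrist_force: [-1.0, -0.3, 0.2]
opening: 0.403
```

Emit:
jog_arm([
  {"xyz": [0,0,0],"turn": [0,0,0],"fingers": 0.2},
  {"xyz": [0,0,0],"turn": [0,0,0],"fingers": 0.2},
  {"xyz": [0,0,0],"turn": [0,0,0],"fingers": 0.2},
  {"xyz": [0,0,0],"turn": [0,0,0],"fingers": 0.2},
])

```text
t: 15.15
eef_pos: [0.4465, 0.3545, 0.0459]
tool_rot: [0.707, 0.0, 0.707, -0.0]
wrist_force: [-0.5, 0.4, 7.5]
opening: 0.316
```

```bash
python3 go.py 0.445 0.353 0.2 0; python3 - <<'E'
from h import *
d=cam("wrist"); cv2.imwrite("pics/w14.png",cv2.resize(d["image"],(768,576)))
E
```

```text
t 15.15 op 0.316 F [-0.5  0.4  7.5] pos [0.4465 0.3545 0.0459] j [ 0.63 -0.01  1.86 -0.    1.29 -0.94]
xyz cm [-15.41  -0.16  -0.14]
turn [-0.001  0.001  0.   ]
```

View pics/w14.png

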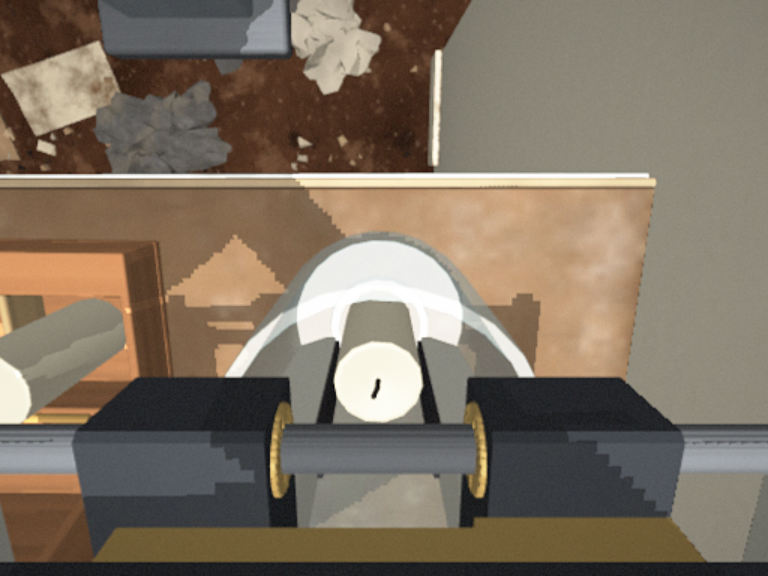

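Candle a is gripped (opening 0.316) and centred. Lifting, then cell 2.

Emit:
jog_arm([
  {"xyz": [-1,-0.03,-0.1],"turn": [0,0,0],"fingers": 0.2},
  {"xyz": [-3,-0.06,-0.12],"turn": [0,0,0],"fingers": 0.2},
  {"xyz": [-5.5,-0.08,-0.12],"turn": [0,0,0],"fingers": 0.2},
  {"xyz": [-8,-0.08,-0.12],"turn": [0,0,0],"fingers": 0.2},
  {"xyz": [-10.5,-0.08,-0.12],"turn": [0,0,0],"fingers": 0.2},
  {"xyz": [-13,-0.08,-0.12],"turn": [0,0,0],"fingers": 0.2},
  {"xyz": [-15.5,-0.08,-0.12],"turn": [0,0,0],"fingers": 0.2},
  {"xyz": [-15.5,-0.08,-0.12],"turn": [0,0,0],"fingers": 0.2},
])

```text
t: 15.87
eef_pos: [0.4462, 0.3546, 0.2076]
tool_rot: [0.709, 0.002, 0.705, 0.001]
wrist_force: [0.6, 0.9, -0.3]
opening: 0.315
```

Emit:
jog_arm([
  {"xyz": [0,-2.5,0],"turn": [0,0,0],"fingers": 0.2},
  {"xyz": [0,-5.5,0.1],"turn": [0,0,0],"fingers": 0.2},
  {"xyz": [0,-8.5,0.2],"turn": [0,0,0],"fingers": 0.2},
  {"xyz": [0,-11.5,0.3],"turn": [0.01,0,0],"fingers": 0.2},
  {"xyz": [0,-14.5,0.5],"turn": [0.02,0,0],"fingers": 0.2},
  {"xyz": [0,-17,0.5],"turn": [0.025,0,0],"fingers": 0.2},
  {"xyz": [0,-18.2,0.5],"turn": [0.025,0,0],"fingers": 0.2},
  {"xyz": [0,-18.2,0.5],"turn": [0.025,0,0],"fingers": 0.2},
])

```text
t: 16.53
eef_pos: [0.4511, 0.1709, 0.2074]
tool_rot: [0.71, 0.011, 0.704, -0.008]
wrist_force: [-0.8, 0.5, -1.4]
opening: 0.317
```

```bash
python3 go.py 0.450 0.171 0.045 -0.025; python3 - <<'E'
from h import *
d=cam("wrist"); cv2.imwrite("pics/w15.png",cv2.resize(d["image"],(768,576)))
E
```

```text
t 16.53 op 0.317 F [-0.8  0.5 -1.4] pos [0.4511 0.1709 0.2074] j [ 0.31 -0.32  1.86  0.    1.59 -1.23]
xyz cm [16.24 -0.07 -0.23]
turn [-0.003  0.007 -0.005]
```

View pics/w15.png

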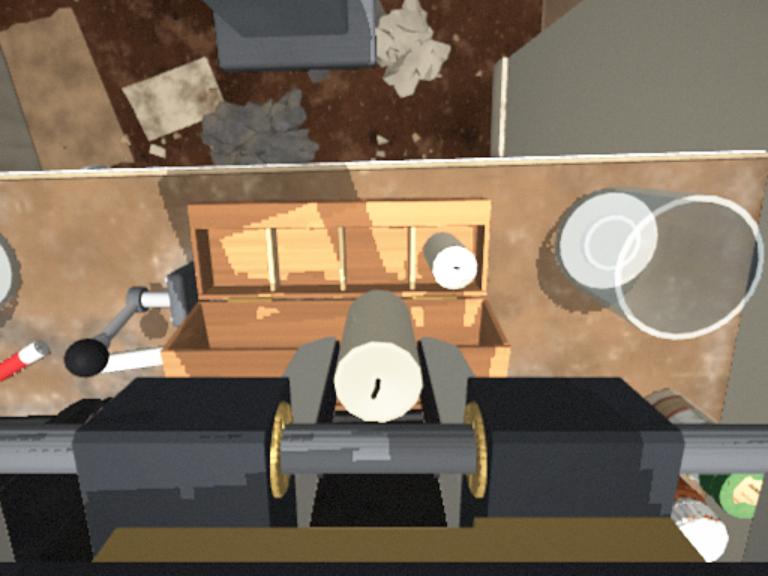

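Glass a is empty and standing (rim at (690,265)). Candle a hangs over cell 2, columns 343-411.

Emit:
jog_arm([
  {"xyz": [2,-0.05,-0.1],"turn": [0,0.007,-0.005],"fingers": 0.2},
  {"xyz": [5,-0.05,-0.15],"turn": [0,0.007,-0.005],"fingers": 0.2},
  {"xyz": [8,-0.05,-0.15],"turn": [0,0.007,-0.005],"fingers": 0.2},
  {"xyz": [11,-0.05,-0.15],"turn": [0,0.007,-0.005],"fingers": 0.2},
  {"xyz": [13.5,-0.05,-0.15],"turn": [0,0.007,-0.005],"fingers": 0.2},
  {"xyz": [15,-0.05,-0.15],"turn": [0,0.007,-0.005],"fingers": 0.2},
  {"xyz": [15.5,-0.05,-0.15],"turn": [0,0.007,-0.005],"fingers": 0.2},
  {"xyz": [15.5,-0.05,-0.15],"turn": [0,0.007,-0.005],"fingers": 0.2},
])

```text
t: 17.25
eef_pos: [0.4502, 0.1733, 0.0513]
tool_rot: [0.706, 0.009, 0.708, -0.01]
wrist_force: [-0.3, -0.2, -0.5]
opening: 0.317
```

```bash
python3 go.py 0.450 0.171 0.045 -0.025
```

```text
t 17.25 op 0.317 F [-0.3 -0.2 -0.5] pos [0.4502 0.1733 0.0513] j [ 0.31 -0.22  2.04  0.    1.32 -1.23]
xyz cm [ 0.63 -0.23 -0.01]
turn [-0.001 -0.002  0.001]
```

Emit:
jog_arm([
  {"xyz": [0.2,-0.25,0],"turn": [0,0,0],"fingers": 0.2},
  {"xyz": [0.4,-0.25,0],"turn": [0,0,0],"fingers": 0.2},
  {"xyz": [0.6,-0.25,0],"turn": [0,0,0],"fingers": 0.2},
  {"xyz": [0.7,-0.25,0],"turn": [0,0,0],"fingers": 0.2},
  {"xyz": [0.7,-0.25,0],"turn": [0,0,0],"fingers": 0.2},
  {"xyz": [0.7,-0.25,0],"turn": [0,0,0],"fingers": 0.2},
])

```text
t: 17.75
eef_pos: [0.4504, 0.1709, 0.0449]
tool_rot: [0.707, 0.009, 0.707, -0.009]
wrist_force: [-0.6, 0.3, 2.7]
opening: 0.317
```

Touching (2.7 N). Releasing.

Emit:
jog_arm([
  {"xyz": [0.03,0,0],"turn": [0,0,0],"fingers": 0.4},
  {"xyz": [0.03,0,0],"turn": [0,0,0],"fingers": 0.4},
  {"xyz": [0.03,0,0],"turn": [0,0,0],"fingers": 0.4},
  {"xyz": [-1,0,0],"turn": [0,0,0],"fingers": 0.4},
  {"xyz": [-3,0,0],"turn": [0,0,0],"fingers": 0.4},
  {"xyz": [-6,0,0],"turn": [0,0,0],"fingers": 0.4},
  {"xyz": [-9.5,0,0],"turn": [0,0,0],"fingers": 0.4},
  {"xyz": [-13,0,0],"turn": [0,0,0],"fingers": 0.4},
])

```text
t: 18.42
eef_pos: [0.45, 0.1707, 0.177]
tool_rot: [0.707, 0.009, 0.707, -0.01]
wrist_force: [0.6, 0.1, -0.5]
opening: 0.399
```

```bash
python3 go.py 0.40 -0.28 0.25 0; python3 - <<'E'
from h import *
d=cam("wrist"); cv2.imwrite("pics/w16.png",cv2.resize(d["image"],(768,576)))
E
```

```text
t 18.42 op 0.399 F [ 0.6  0.1 -0.5] pos [0.45   0.1707 0.177 ] j [ 0.31 -0.3   1.9   0.    1.55 -1.23]
xyz cm [ -7.29 -45.19  -3.81]
turn [-0.027 -0.001  0.   ]
```

View pics/w16.png

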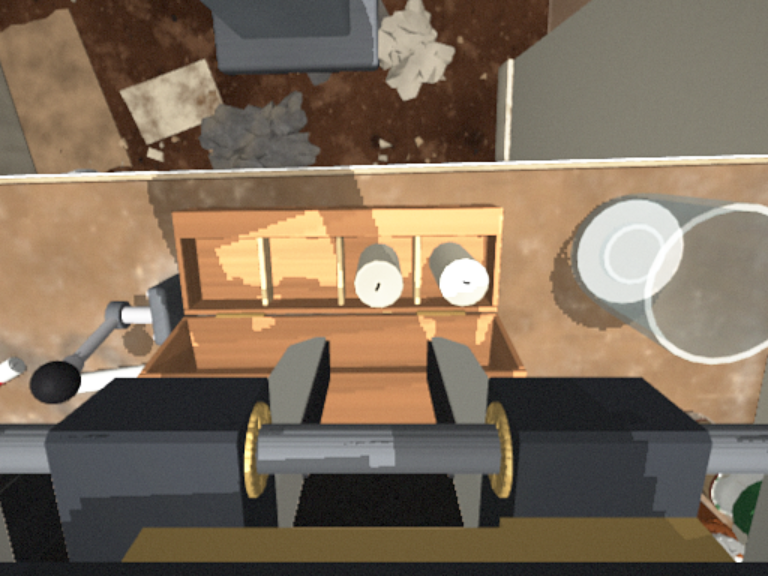

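Both candles stand upright, at (379,283) and (464,281). Next is glass c.

Emit:
jog_arm([
  {"xyz": [-3,0,-1],"turn": [0,0,0],"fingers": 0.4},
  {"xyz": [-6,-2,-2.5],"turn": [0,0,0],"fingers": 0.4},
  {"xyz": [-7.3,-5,-3.8],"turn": [0,0,0],"fingers": 0.4},
  {"xyz": [-7.3,-9,-4.2],"turn": [0,0,0],"fingers": 0.4},
  {"xyz": [-7.3,-13,-4.2],"turn": [0,0,0],"fingers": 0.4},
  {"xyz": [-7.3,-17,-4.2],"turn": [0,0,0],"fingers": 0.4},
  {"xyz": [-7.3,-21,-4.2],"turn": [-0.01,0,0],"fingers": 0.4},
  {"xyz": [-7.3,-25,-4.2],"turn": [-0.02,0,0],"fingers": 0.4},
])

```text
t: 19.13
eef_pos: [0.4021, -0.0793, 0.2575]
tool_rot: [0.71, 0.003, 0.704, -0.001]
wrist_force: [1.7, -0.5, 0.3]
opening: 0.401
```

```bash
python3 go.py 0.40 -0.28 0.25 0
```

```text
t 19.13 op 0.401 F [ 1.7 -0.5  0.3] pos [ 0.4021 -0.0793  0.2575] j [-0.26 -0.5   1.91  0.    1.72 -1.82]
xyz cm [  0.71 -20.07  -0.1 ]
turn [-0.006  0.008 -0.002]
```

Emit:
jog_arm([
  {"xyz": [0.5,-3,0],"turn": [0,0,0],"fingers": 0.4},
  {"xyz": [0.5,-6.5,0],"turn": [-0.006,0.006,0],"fingers": 0.4},
  {"xyz": [0.5,-10,0],"turn": [-0.006,0.006,0],"fingers": 0.4},
  {"xyz": [0.5,-13.5,0],"turn": [-0.006,0.006,0],"fingers": 0.4},
  {"xyz": [0.5,-17,0],"turn": [-0.006,0.006,0],"fingers": 0.4},
  {"xyz": [0.5,-20,0],"turn": [-0.006,0.006,0],"fingers": 0.4},
  {"xyz": [0.5,-20,0],"turn": [-0.006,0.006,0],"fingers": 0.4},
  {"xyz": [0.5,-20,0],"turn": [-0.006,0.006,0],"fingers": 0.4},
])

```text
t: 19.8
eef_pos: [0.4006, -0.2803, 0.2522]
tool_rot: [0.708, 0.002, 0.707, 0.0]
wrist_force: [-1.2, -0.3, 0.3]
opening: 0.398
```

```bash
python3 go.py 0.40 -0.28 0.25 0; python3 - <<'E'
from h import *
d=cam("wrist"); cv2.imwrite("pics/w17.png",cv2.resize(d["image"],(768,576)))
E
```

```text
t 19.80 op 0.398 F [-1.2 -0.3  0.3] pos [ 0.4006 -0.2803  0.2522] j [-0.66 -0.3   1.78  0.    1.67 -2.23]
xyz cm [ 0.22  0.03 -0.06]
turn [-0.002  0.002 -0.003]
```

View pics/w17.png

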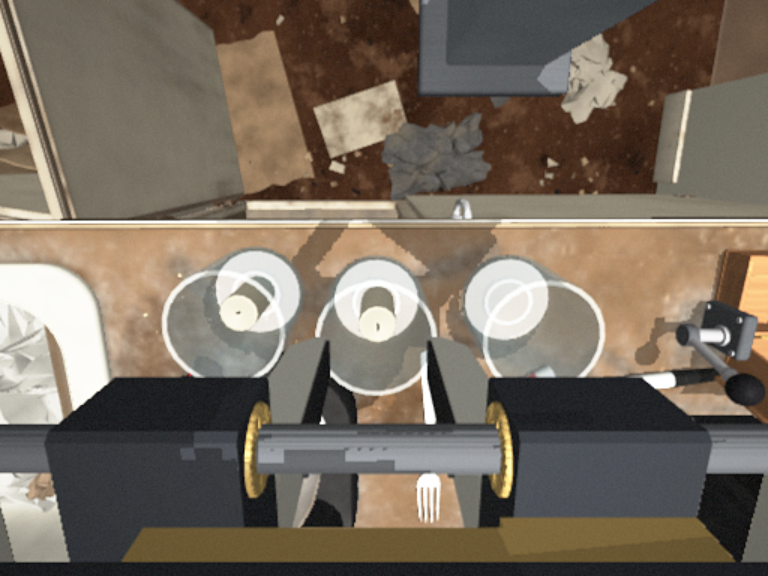

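Candle c's wick is at (377,324) with rim columns 317-436 and rows 281-394. Candle d's wick is at (239,313). The empty glass b is standing at (545,330).

```bash
python3 cm.py 377,324,.071 317,337,.106 436,337,.106 377,281,.106 377,394,.106 239,313,.071;  python3 go.py 0.449 -0.2805 0.125 0
```

```text
377,324,.071 [ 0.4509 -0.281   0.071 ] depth [ 0.4508 -0.281   0.0715]
317,337,.106 [ 0.4483 -0.3238  0.106 ] depth [ 0.4482 -0.3238  0.1063]
436,337,.106 [ 0.4483 -0.2388  0.106 ] depth [ 4.893e-01 -2.245e-01  3.000e-04]
377,281,.106 [ 0.407  -0.2809  0.106 ] depth [ 0.407  -0.2809  0.1059]
377,394,.106 [ 0.4934 -0.281   0.106 ] depth [ 0.4935 -0.281   0.1057]
239,313,.071 [ 0.4417 -0.389   0.071 ] depth [ 0.4425 -0.3898  0.0686]
t 19.90 op 0.400 F [ 1.3  1.1 -0.6] pos [ 0.4009 -0.2788  0.2524] j [-0.66 -0.3   1.78  0.    1.67 -2.23]
xyz cm [12.75 -0.2   4.78]
turn [ 0.     0.002 -0.002]
```

Emit:
jog_arm([
  {"xyz": [1,0,2],"turn": [0,0,0],"fingers": 0.4},
  {"xyz": [3,-0.2,4],"turn": [0,0,0],"fingers": 0.4},
  {"xyz": [6,-0.2,4.95],"turn": [0,0,0],"fingers": 0.4},
  {"xyz": [9,-0.2,4.95],"turn": [0,0,0],"fingers": 0.4},
  {"xyz": [12,-0.2,4.95],"turn": [0,0,0],"fingers": 0.4},
  {"xyz": [12.7,-0.2,4.95],"turn": [0,0,0],"fingers": 0.4},
  {"xyz": [12.7,-0.2,4.95],"turn": [0,0,0],"fingers": 0.4},
  {"xyz": [12.7,-0.2,4.95],"turn": [0,0,0],"fingers": 0.4},
])

```text
t: 20.57
eef_pos: [0.4512, -0.2802, 0.1273]
tool_rot: [0.708, 0.0, 0.706, 0.001]
wrist_force: [-0.7, 0.1, 0.5]
opening: 0.401
```

```bash
python3 go.py 0.4505 -0.281 0.043 0; python3 - <<'E'
from h import *
d=cam("wrist"); cv2.imwrite("pics/w18.png",cv2.resize(d["image"],(768,576)))
E
```

```text
t 20.57 op 0.401 F [-0.7  0.1  0.5] pos [ 0.4512 -0.2802  0.1273] j [-0.61 -0.16  1.86  0.    1.44 -2.18]
xyz cm [ 8.42 -0.09 -0.1 ]
turn [ 0.001  0.003 -0.001]
```

View pics/w18.png

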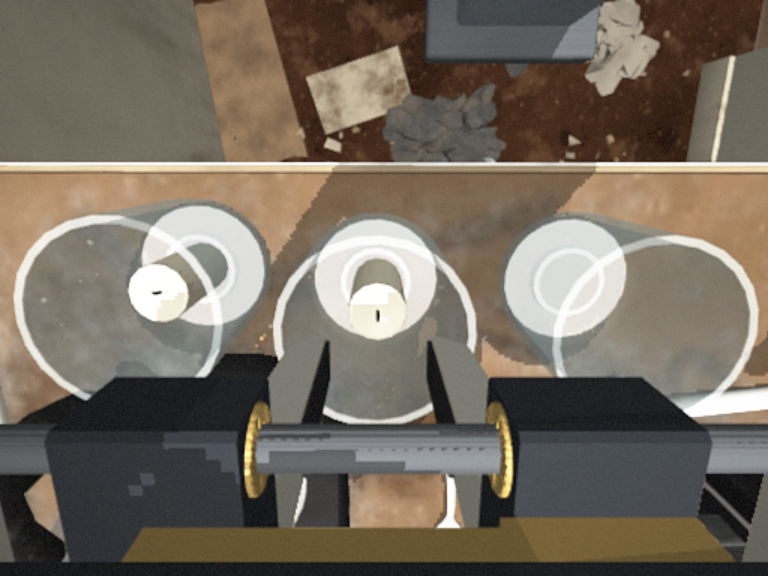

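The candle is at column 377 and the rim centre at 376, against the finger mid at 378. That is well centred, so I'll go down.

Emit:
jog_arm([
  {"xyz": [0,-0.06,-0.05],"turn": [0,0.003,0],"fingers": 0.4},
  {"xyz": [1.5,-0.06,-0.05],"turn": [0,0.003,0],"fingers": 0.4},
  {"xyz": [3,-0.06,-0.05],"turn": [0,0.003,0],"fingers": 0.4},
  {"xyz": [4.5,-0.06,-0.05],"turn": [0,0.003,0],"fingers": 0.4},
  {"xyz": [6,-0.06,-0.05],"turn": [0,0.003,0],"fingers": 0.4},
  {"xyz": [7.5,-0.06,-0.05],"turn": [0,0.003,0],"fingers": 0.4},
  {"xyz": [8.5,-0.06,-0.05],"turn": [0,0.003,0],"fingers": 0.4},
  {"xyz": [8.5,-0.06,-0.05],"turn": [0,0.003,0],"fingers": 0.4},
])

```text
t: 21.28
eef_pos: [0.451, -0.2809, 0.0421]
tool_rot: [0.707, 0.0, 0.707, 0.001]
wrist_force: [-0.8, -0.4, -0.8]
opening: 0.404
```

Emit:
jog_arm([
  {"xyz": [0,0,0],"turn": [0,0,0],"fingers": 0.2},
  {"xyz": [0,0,0],"turn": [0,0,0],"fingers": 0.2},
  {"xyz": [0,0,0],"turn": [0,0,0],"fingers": 0.2},
  {"xyz": [0,0,0],"turn": [0,0,0],"fingers": 0.2},
])

```text
t: 21.62
eef_pos: [0.4515, -0.2813, 0.0432]
tool_rot: [0.708, -0.0, 0.706, 0.0]
wrist_force: [0.2, 0.5, 4.8]
opening: 0.319
```

```bash
python3 go.py 0.4505 -0.281 0.2 0; python3 - <<'E'
from h import *
d=cam("wrist"); cv2.imwrite("pics/w19.png",cv2.resize(d["image"],(768,576)))
E
```

```text
t 21.62 op 0.319 F [0.2 0.5 4.8] pos [ 0.4515 -0.2813  0.0432] j [-0.61 -0.09  1.94  0.    1.29 -2.18]
xyz cm [-15.68   0.03  -0.07]
turn [ 0.001  0.002 -0.   ]
```

View pics/w19.png

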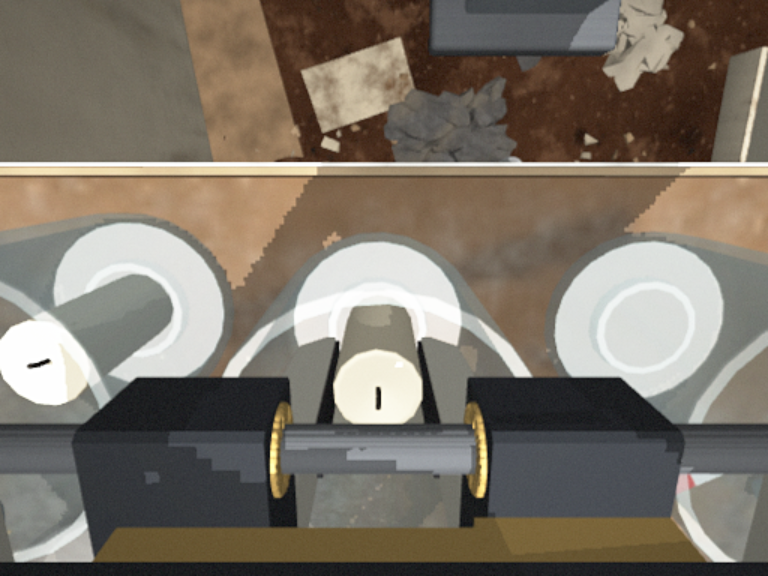

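Candle c is gripped (0.319). Lifting.

Emit:
jog_arm([
  {"xyz": [-1,0,-0.05],"turn": [0,0,0],"fingers": 0.2},
  {"xyz": [-3,0,-0.08],"turn": [0,0,0],"fingers": 0.2},
  {"xyz": [-5.5,0,-0.08],"turn": [0,0,0],"fingers": 0.2},
  {"xyz": [-8,0,-0.08],"turn": [0,0,0],"fingers": 0.2},
  {"xyz": [-10.5,0,-0.08],"turn": [0,0,0],"fingers": 0.2},
  {"xyz": [-13,0,-0.08],"turn": [0,0,0],"fingers": 0.2},
  {"xyz": [-15.5,0,-0.08],"turn": [0,0,0],"fingers": 0.2},
  {"xyz": [-16,0,-0.08],"turn": [0,0,0],"fingers": 0.2},
])

```text
t: 22.33
eef_pos: [0.4512, -0.2819, 0.2087]
tool_rot: [0.709, -0.001, 0.705, -0.001]
wrist_force: [1.0, 0.7, 1.3]
opening: 0.32
```

Emit:
jog_arm([
  {"xyz": [0,2,0],"turn": [0,0,0],"fingers": 0.2},
  {"xyz": [0,5,0],"turn": [0,0,0],"fingers": 0.2},
  {"xyz": [0,8,0],"turn": [0,0,0],"fingers": 0.2},
  {"xyz": [0,11,0],"turn": [0,0,0],"fingers": 0.2},
  {"xyz": [0,14,0],"turn": [0,0,0],"fingers": 0.2},
  {"xyz": [0,17,0],"turn": [0.01,0,0],"fingers": 0.2},
  {"xyz": [0,20,0],"turn": [0.02,0,0],"fingers": 0.2},
  {"xyz": [0,23,0],"turn": [0.025,0,0],"fingers": 0.2},
])

```text
t: 23.0
eef_pos: [0.4505, -0.0505, 0.2083]
tool_rot: [0.709, 0.008, 0.705, -0.01]
wrist_force: [0.6, -0.4, -0.3]
opening: 0.318
```

```bash
python3 go.py 0.449 0.117 0.2 -0.025
```

```text
t 23.00 op 0.318 F [ 0.6 -0.4 -0.3] pos [ 0.4505 -0.0505  0.2083] j [-0.17 -0.39  1.91 -0.    1.61 -1.71]
xyz cm [ 0.78 16.74 -0.58]
turn [-0.     0.007  0.003]
```

Emit:
jog_arm([
  {"xyz": [0,2.5,0],"turn": [0,0,0],"fingers": 0.2},
  {"xyz": [0,5.5,-0.1],"turn": [0,0,0],"fingers": 0.2},
  {"xyz": [0,8.5,-0.3],"turn": [0,0,0],"fingers": 0.2},
  {"xyz": [0,11.5,-0.4],"turn": [0,0,0],"fingers": 0.2},
  {"xyz": [0,14.5,-0.6],"turn": [0,0.007,0.003],"fingers": 0.2},
  {"xyz": [0,16.6,-0.6],"turn": [0,0.007,0.003],"fingers": 0.2},
  {"xyz": [0,16.6,-0.6],"turn": [0,0.007,0.003],"fingers": 0.2},
  {"xyz": [0,16.6,-0.6],"turn": [0,0.007,0.003],"fingers": 0.2},
])

```text
t: 23.67
eef_pos: [0.4484, 0.1163, 0.2079]
tool_rot: [0.707, 0.008, 0.707, -0.008]
wrist_force: [0.4, -0.3, -0.6]
opening: 0.317
```

```bash
python3 go.py 0.449 0.117 0.05 -0.025; python3 - <<'E'
from h import *
d=cam("wrist"); cv2.imwrite("pics/w20.png",cv2.resize(d["image"],(768,576)))
E
```

```text
t 23.67 op 0.317 F [ 0.4 -0.3 -0.6] pos [0.4484 0.1163 0.2079] j [ 0.2  -0.36  1.89  0.    1.61 -1.35]
xyz cm [15.79  0.07  0.07]
turn [ 0.002 -0.    -0.   ]
```

View pics/w20.png

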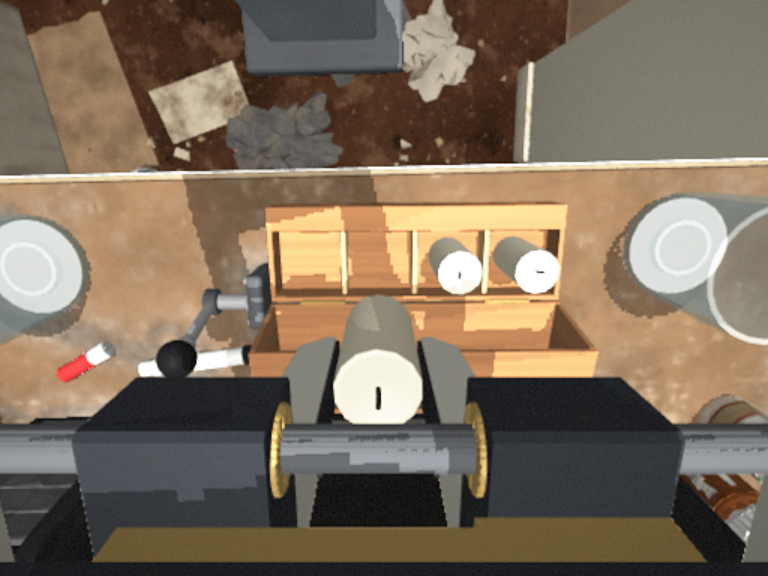

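Candle c is over cell 3 (columns 345-414). The two placed candles are upright at (460,270) and (537,270).

Emit:
jog_arm([
  {"xyz": [2,0.05,0.07],"turn": [0,0,0],"fingers": 0.2},
  {"xyz": [5,0.05,0.07],"turn": [0,0,0],"fingers": 0.2},
  {"xyz": [8,0.05,0.07],"turn": [0,0,0],"fingers": 0.2},
  {"xyz": [11,0.05,0.07],"turn": [0,0,0],"fingers": 0.2},
  {"xyz": [13.5,0.05,0.07],"turn": [0,0,0],"fingers": 0.2},
  {"xyz": [15,0.05,0.07],"turn": [0,0,0],"fingers": 0.2},
  {"xyz": [15.7,0.05,0.07],"turn": [0,0,0],"fingers": 0.2},
  {"xyz": [15.7,0.05,0.07],"turn": [0,0,0],"fingers": 0.2},
])

```text
t: 24.38
eef_pos: [0.4486, 0.115, 0.0497]
tool_rot: [0.706, 0.009, 0.708, -0.009]
wrist_force: [-0.5, -0.1, -0.3]
opening: 0.318
```

```bash
python3 go.py 0.449 0.117 0.0425 -0.025
```

```text
t 24.38 op 0.318 F [-0.5 -0.1 -0.3] pos [0.4486 0.115  0.0497] j [ 0.2  -0.26  2.08 -0.    1.33 -1.35]
xyz cm [0.72 0.2  0.03]
turn [-0.    -0.002  0.001]
```

Emit:
jog_arm([
  {"xyz": [0.2,0.2,0],"turn": [0,0,0],"fingers": 0.2},
  {"xyz": [0.4,0.2,0],"turn": [0,0,0],"fingers": 0.2},
  {"xyz": [0.6,0.2,0],"turn": [0,0,0],"fingers": 0.2},
  {"xyz": [0.75,0.2,0],"turn": [0,0,0],"fingers": 0.2},
  {"xyz": [0.8,0.2,0],"turn": [0,0,0],"fingers": 0.2},
  {"xyz": [0.8,0.2,0],"turn": [0,0,0],"fingers": 0.2},
])

```text
t: 24.88
eef_pos: [0.4489, 0.117, 0.0422]
tool_rot: [0.706, 0.009, 0.708, -0.009]
wrist_force: [-1.5, -0.1, 2.7]
opening: 0.315
```

Emit:
jog_arm([
  {"xyz": [0.03,0,0],"turn": [0,0,0],"fingers": 0.4},
  {"xyz": [0.03,0,0],"turn": [0,0,0],"fingers": 0.4},
  {"xyz": [0.03,0,0],"turn": [0,0,0],"fingers": 0.4},
  {"xyz": [-1,0,0],"turn": [0,0,0],"fingers": 0.4},
  {"xyz": [-3,0,0],"turn": [0,0,0],"fingers": 0.4},
  {"xyz": [-6,0,0],"turn": [0,0,0],"fingers": 0.4},
  {"xyz": [-9.5,0,0],"turn": [0,0,0],"fingers": 0.4},
  {"xyz": [-13,0,0],"turn": [0,0,0],"fingers": 0.4},
])

```text
t: 25.55
eef_pos: [0.4487, 0.117, 0.1743]
tool_rot: [0.706, 0.009, 0.708, -0.009]
wrist_force: [0.4, -0.2, -0.0]
opening: 0.401
```

Emit:
jog_arm([
  {"xyz": [-3,0,-1],"turn": [0,0,0],"fingers": 0.4},
  {"xyz": [-6,-2,-2.5],"turn": [0,0,0],"fingers": 0.4},
  {"xyz": [-7.5,-5,-3.8],"turn": [0,0,0],"fingers": 0.4},
  {"xyz": [-7.5,-9,-4.8],"turn": [0,0,0],"fingers": 0.4},
  {"xyz": [-7.5,-13,-4.8],"turn": [0,0,0],"fingers": 0.4},
  {"xyz": [-7.5,-17,-4.8],"turn": [0,0,0],"fingers": 0.4},
  {"xyz": [-7.5,-21,-4.8],"turn": [-0.01,0,0],"fingers": 0.4},
  {"xyz": [-7.5,-25,-4.8],"turn": [-0.02,0,0],"fingers": 0.4},
])

```text
t: 26.22
eef_pos: [0.3936, -0.1334, 0.2507]
tool_rot: [0.707, 0.001, 0.707, -0.002]
wrist_force: [2.2, 0.6, -0.0]
opening: 0.4
```

```bash
python3 go.py 0.395 -0.389 0.25 0; python3 - <<'E'
from h import *
d=cam("wrist"); cv2.imwrite("pics/w21.png",cv2.resize(d["image"],(768,576)))
E
```

```text
t 26.22 op 0.400 F [ 2.2  0.6 -0. ] pos [ 0.3936 -0.1334  0.2507] j [-0.39 -0.48  1.91 -0.    1.71 -1.95]
xyz cm [  0.1  -25.55   0.26]
turn [-0.005 -0.001  0.001]
```

View pics/w21.png

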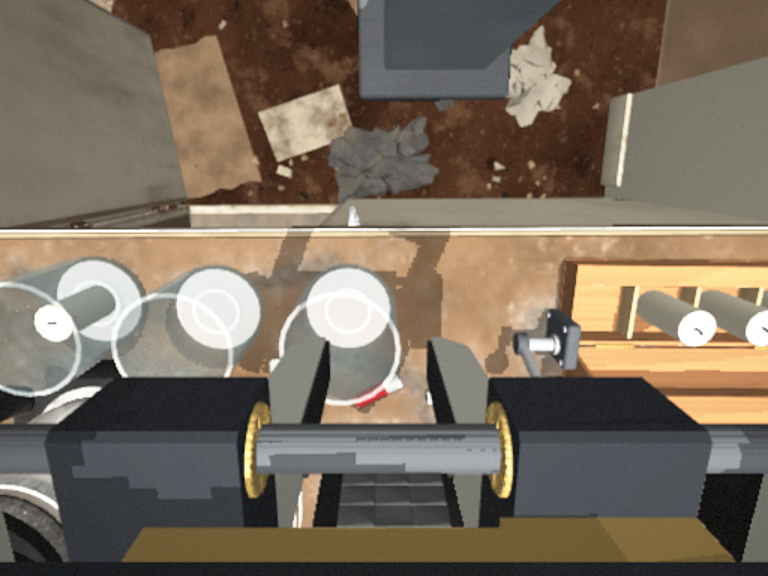

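Candle c is upright in cell 3, glasses b and c are empty and standing, and candle d is at (52,323). On to d.

Emit:
jog_arm([
  {"xyz": [0,-3.5,0],"turn": [0,0,0],"fingers": 0.4},
  {"xyz": [0,-7.5,0],"turn": [0,0,0],"fingers": 0.4},
  {"xyz": [0,-11.5,0.1],"turn": [0,0,0],"fingers": 0.4},
  {"xyz": [0,-15.5,0.2],"turn": [0,0,0],"fingers": 0.4},
  {"xyz": [0,-19.5,0.2],"turn": [0,0,0],"fingers": 0.4},
  {"xyz": [0,-23,0.2],"turn": [-0.005,0,0],"fingers": 0.4},
  {"xyz": [0,-25.5,0.2],"turn": [-0.005,0,0],"fingers": 0.4},
  {"xyz": [0,-25.5,0.2],"turn": [-0.005,0,0],"fingers": 0.4},
])

```text
t: 26.93
eef_pos: [0.3923, -0.3975, 0.2506]
tool_rot: [0.706, 0.001, 0.708, -0.003]
wrist_force: [-0.1, 0.1, -0.7]
opening: 0.402
```

```bash
python3 go.py 0.395 -0.389 0.25 0; python3 - <<'E'
from h import *
d=cam("wrist"); cv2.imwrite("pics/w22.png",cv2.resize(d["image"],(768,576)))
E
```

```text
t 26.93 op 0.402 F [-0.1  0.1 -0.7] pos [ 0.3923 -0.3975  0.2506] j [-0.84 -0.14  1.65 -0.    1.64 -2.4 ]
xyz cm [0.06 0.86 0.27]
turn [-0.006 -0.003  0.003]
```

View pics/w22.png

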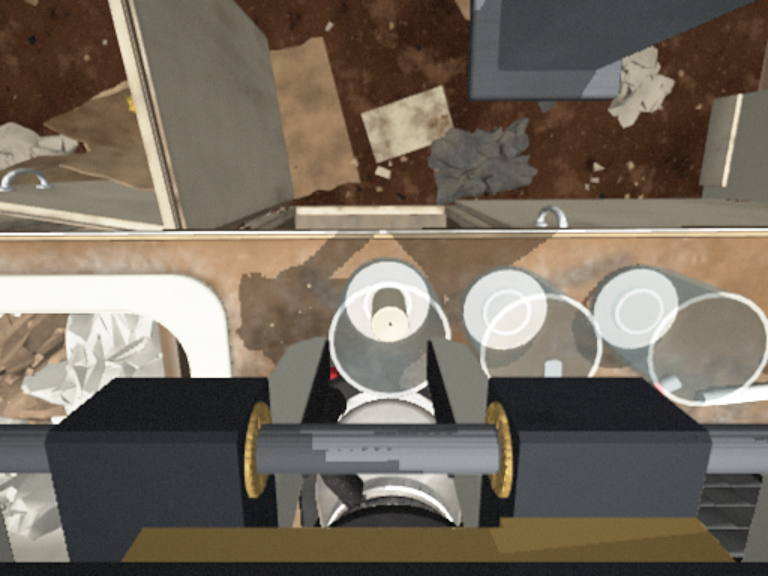

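Candle d's wick is at (391,324) with rim columns 330-450 and rows 283-394. The coffee maker shows behind it.

```bash
python3 cm.py 391,324,.071 330,339,.106 450,339,.106 390,283,.106 390,394,.106 390,410,.1;  python3 go.py 0.442 -0.389 0.125 0; python3 - <<'E'
from h import *
d=cam("wrist");P=cloud(d);ok=np.isfinite(P[...,0])
m=ok&(P[...,0]>.47)&(P[...,0]<.6)&(P[...,1]<-.29)&(P[...,1]>-.5)
for z in (.12,.15,.2,.25):
  q=P[m&(P[...,2]>z)&(P[...,2]<.28)]; print(z,len(q), np.percentile(q[:,0],[0,1,5]).round(3) if len(q) else '')
E
```

```text
391,324,.071 [ 0.4412 -0.3873  0.071 ] depth [ 0.442  -0.3872  0.0689]
330,339,.106 [ 0.4401 -0.4316  0.106 ] depth [ 0.4401 -0.4316  0.1059]
450,339,.106 [ 0.4404 -0.3462  0.106 ] depth [ 0.4818 -0.329  -0.0009]
390,283,.106 [ 0.3991 -0.3889  0.106 ] depth [ 0.3995 -0.3889  0.1043]
390,394,.106 [ 0.4834 -0.3888  0.106 ] depth [ 0.4832 -0.3888  0.1064]
390,410,.1 [ 0.4999 -0.3886  0.1   ] depth [ 0.5169 -0.3879  0.0701]
t 27.03 op 0.403 F [ 0.   0.4 -0.1] pos [ 0.3927 -0.3944  0.2511] j [-0.83 -0.15  1.65 -0.    1.64 -2.4 ]
xyz cm [12.59  0.6   4.95]
turn [-0.005 -0.002  0.002]
0.12 3233 [0.497 0.517 0.518]
0.15 1692 [0.515 0.517 0.518]
0.2 0 
0.25 0
```

Emit:
jog_arm([
  {"xyz": [1,0.4,2],"turn": [0,0,0],"fingers": 0.4},
  {"xyz": [3,0.6,4],"turn": [-0.005,0,0],"fingers": 0.4},
  {"xyz": [6,0.6,4.85],"turn": [-0.005,0,0],"fingers": 0.4},
  {"xyz": [9,0.6,4.85],"turn": [-0.005,0,0],"fingers": 0.4},
  {"xyz": [12,0.6,4.85],"turn": [-0.005,0,0],"fingers": 0.4},
  {"xyz": [12.6,0.6,4.85],"turn": [-0.005,0,0],"fingers": 0.4},
  {"xyz": [12.6,0.6,4.85],"turn": [-0.005,0,0],"fingers": 0.4},
  {"xyz": [12.6,0.6,4.85],"turn": [-0.005,0,0],"fingers": 0.4},
])

```text
t: 27.75
eef_pos: [0.4417, -0.388, 0.1271]
tool_rot: [0.707, -0.002, 0.707, -0.001]
wrist_force: [0.2, 0.1, 0.9]
opening: 0.399
```

```bash
python3 go.py 0.4415 -0.388 0.043 0; python3 - <<'E'
from h import *
d=cam("wrist"); cv2.imwrite("pics/w23.png",cv2.resize(d["image"],(768,576)))
E
```

```text
t 27.75 op 0.399 F [0.2 0.1 0.9] pos [ 0.4417 -0.388   0.1271] j [-0.76 -0.03  1.75 -0.    1.43 -2.33]
xyz cm [ 8.41  0.03 -0.01]
turn [ 0.002 -0.001  0.004]
```

View pics/w23.png

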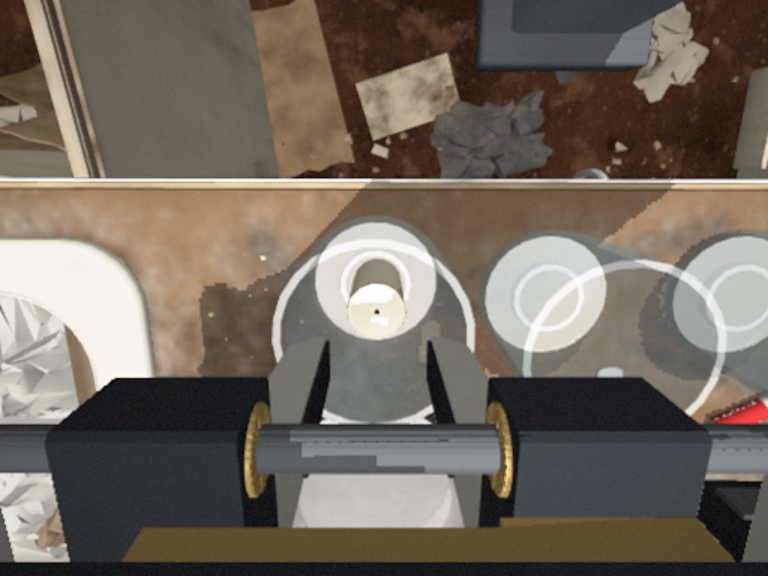

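The candle (377,312) and the rim (columns 273-475) are both centred, so I'll go down. Its top surface row matches the earlier candles.

Emit:
jog_arm([
  {"xyz": [0,-0.06,0],"turn": [0,0,0.003],"fingers": 0.4},
  {"xyz": [1.5,-0.06,0],"turn": [0,0,0.003],"fingers": 0.4},
  {"xyz": [3,-0.06,0],"turn": [0,0,0.003],"fingers": 0.4},
  {"xyz": [4.5,-0.06,0],"turn": [0,0,0.003],"fingers": 0.4},
  {"xyz": [6,-0.06,0],"turn": [0,0,0.003],"fingers": 0.4},
  {"xyz": [7.5,-0.06,0],"turn": [0,0,0.003],"fingers": 0.4},
  {"xyz": [8.4,-0.06,0],"turn": [0,0,0.003],"fingers": 0.4},
  {"xyz": [8.4,-0.06,0],"turn": [0,0,0.003],"fingers": 0.4},
])

```text
t: 28.47
eef_pos: [0.4417, -0.3892, 0.0431]
tool_rot: [0.707, -0.001, 0.707, 0.0]
wrist_force: [-0.2, 0.9, -0.9]
opening: 0.402
```

Emit:
jog_arm([
  {"xyz": [0,0,0],"turn": [0,0,0],"fingers": 0.2},
  {"xyz": [0,0,0],"turn": [0,0,0],"fingers": 0.2},
  {"xyz": [0,0,0],"turn": [0,0,0],"fingers": 0.2},
  {"xyz": [0,0,0],"turn": [0,0,0],"fingers": 0.2},
])

```text
t: 28.8
eef_pos: [0.4421, -0.3896, 0.0443]
tool_rot: [0.707, -0.001, 0.707, -0.0]
wrist_force: [0.2, -0.6, 4.2]
opening: 0.321
```

```bash
python3 go.py 0.442 -0.388 0.2 0; python3 - <<'E'
from h import *
d=cam("wrist"); cv2.imwrite("pics/w24.png",cv2.resize(d["image"],(768,576)))
E
```

```text
t 28.80 op 0.321 F [ 0.2 -0.6  4.2] pos [ 0.4421 -0.3896  0.0443] j [-0.77  0.03  1.82 -0.    1.29 -2.34]
xyz cm [-15.57   0.13   0.  ]
turn [0.002 0.001 0.002]
```

View pics/w24.png

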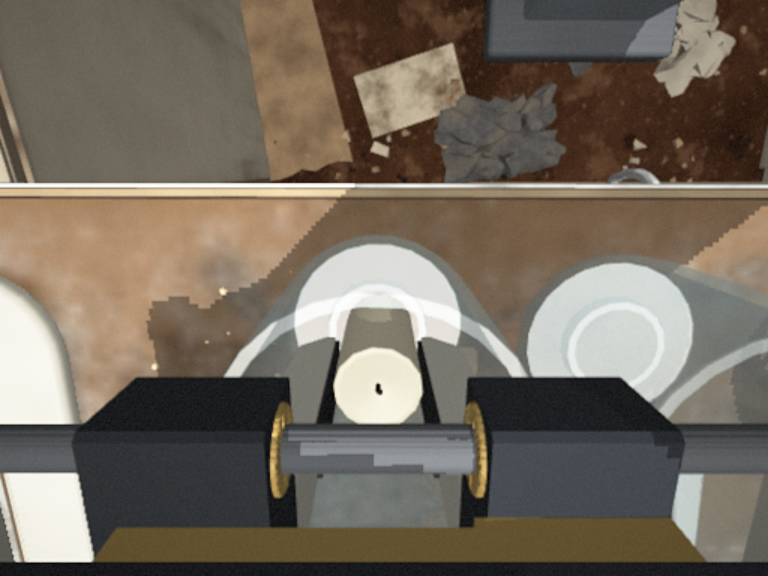

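Candle d is gripped (0.321). Lifting, then cell 4.

Emit:
jog_arm([
  {"xyz": [-1,0.05,0],"turn": [0,0,0],"fingers": 0.2},
  {"xyz": [-3,0.07,0],"turn": [0,0,0],"fingers": 0.2},
  {"xyz": [-5.5,0.07,0],"turn": [0,0,0],"fingers": 0.2},
  {"xyz": [-8,0.07,0],"turn": [0,0,0],"fingers": 0.2},
  {"xyz": [-10.5,0.07,0],"turn": [0,0,0],"fingers": 0.2},
  {"xyz": [-13,0.07,0],"turn": [0,0,0],"fingers": 0.2},
  {"xyz": [-15.5,0.07,0],"turn": [0,0,0],"fingers": 0.2},
  {"xyz": [-16,0.07,0],"turn": [0,0,0],"fingers": 0.2},
])

```text
t: 29.52
eef_pos: [0.4427, -0.3893, 0.2099]
tool_rot: [0.709, -0.003, 0.705, -0.002]
wrist_force: [0.3, 0.7, 0.3]
opening: 0.314
```

Emit:
jog_arm([
  {"xyz": [0,2,0],"turn": [0,0,0],"fingers": 0.2},
  {"xyz": [0,5,0],"turn": [0,0,0],"fingers": 0.2},
  {"xyz": [0,8,0],"turn": [0,0,0],"fingers": 0.2},
  {"xyz": [0,11,0],"turn": [0,0,0],"fingers": 0.2},
  {"xyz": [0,14,0],"turn": [0,0,0],"fingers": 0.2},
  {"xyz": [0,17,0],"turn": [0.01,0,0],"fingers": 0.2},
  {"xyz": [0,20,0],"turn": [0.02,0,0],"fingers": 0.2},
  {"xyz": [0,23,0],"turn": [0.025,0,0],"fingers": 0.2},
])

```text
t: 30.18
eef_pos: [0.4419, -0.1578, 0.2086]
tool_rot: [0.709, 0.006, 0.705, -0.011]
wrist_force: [0.3, -0.8, -1.2]
opening: 0.315
```

```bash
python3 go.py 0.446 0.064 0.2 -0.025
```

```text
t 30.18 op 0.315 F [ 0.3 -0.8 -1.2] pos [ 0.4419 -0.1578  0.2086] j [-0.4  -0.35  1.88 -0.    1.6  -1.94]
xyz cm [ 0.73 22.19 -0.13]
turn [0.001 0.005 0.006]
```

Emit:
jog_arm([
  {"xyz": [0,3,0],"turn": [0,0,0],"fingers": 0.2},
  {"xyz": [0,6.5,0],"turn": [0,0,0],"fingers": 0.2},
  {"xyz": [0,10,0],"turn": [0,0,0],"fingers": 0.2},
  {"xyz": [0,13.5,-0.1],"turn": [0,0,0],"fingers": 0.2},
  {"xyz": [0,17,-0.1],"turn": [0,0.005,0.006],"fingers": 0.2},
  {"xyz": [0,20.5,-0.1],"turn": [0,0.005,0.006],"fingers": 0.2},
  {"xyz": [0,22,-0.1],"turn": [0,0.005,0.006],"fingers": 0.2},
  {"xyz": [0,22,-0.1],"turn": [0,0.005,0.006],"fingers": 0.2},
])

```text
t: 30.85
eef_pos: [0.4458, 0.0648, 0.2073]
tool_rot: [0.707, 0.008, 0.707, -0.007]
wrist_force: [-0.1, -0.7, -0.5]
opening: 0.319
```

```bash
python3 go.py 0.446 0.064 0.05 -0.025; python3 - <<'E'
from h import *
d=cam("wrist"); cv2.imwrite("pics/w25.png",cv2.resize(d["image"],(768,576)))
E
```

```text
t 30.85 op 0.319 F [-0.1 -0.7 -0.5] pos [0.4458 0.0648 0.2073] j [ 0.09 -0.39  1.91  0.    1.62 -1.46]
xyz cm [15.73 -0.09  0.03]
turn [ 0.004 -0.    -0.001]
```

View pics/w25.png

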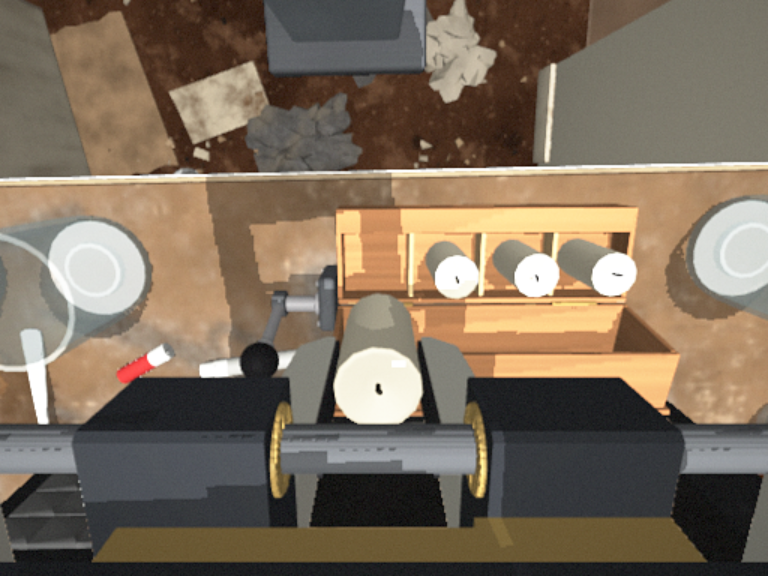

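Three candles are upright in cells 1-3 and d is over cell 4 (columns 342-408). The knob at (260,362) stays clear below the gripper body.

Emit:
jog_arm([
  {"xyz": [2,-0.05,-0.1],"turn": [0,0,0],"fingers": 0.2},
  {"xyz": [5,-0.05,-0.15],"turn": [0,0,0],"fingers": 0.2},
  {"xyz": [8,-0.05,-0.15],"turn": [0,0,0],"fingers": 0.2},
  {"xyz": [11,-0.05,-0.15],"turn": [0,0,0],"fingers": 0.2},
  {"xyz": [13.5,-0.05,-0.15],"turn": [0,0,0],"fingers": 0.2},
  {"xyz": [15,-0.05,-0.15],"turn": [0,0,0],"fingers": 0.2},
  {"xyz": [15.6,-0.05,-0.15],"turn": [0,0,0],"fingers": 0.2},
  {"xyz": [15.6,-0.05,-0.15],"turn": [0,0,0],"fingers": 0.2},
])

```text
t: 31.57
eef_pos: [0.4437, 0.0621, 0.0503]
tool_rot: [0.706, 0.008, 0.708, -0.008]
wrist_force: [-0.2, -0.2, 0.1]
opening: 0.315
```

```bash
python3 go.py 0.4445 0.0635 0.0433 -0.025
```

```text
t 31.57 op 0.315 F [-0.2 -0.2  0.1] pos [0.4437 0.0621 0.0503] j [ 0.08 -0.3   2.11  0.    1.34 -1.47]
xyz cm [0.69 0.14 0.08]
turn [ 0.003 -0.002  0.   ]
```

Emit:
jog_arm([
  {"xyz": [0.2,0.1,0.05],"turn": [0,0,0],"fingers": 0.2},
  {"xyz": [0.4,0.1,0.05],"turn": [0,0,0],"fingers": 0.2},
  {"xyz": [0.6,0.1,0.05],"turn": [0,0,0],"fingers": 0.2},
  {"xyz": [0.7,0.1,0.05],"turn": [0,0,0],"fingers": 0.2},
  {"xyz": [0.75,0.1,0.05],"turn": [0,0,0],"fingers": 0.2},
  {"xyz": [0.75,0.1,0.05],"turn": [0,0,0],"fingers": 0.2},
])

```text
t: 32.07
eef_pos: [0.4446, 0.0633, 0.0434]
tool_rot: [0.707, 0.008, 0.708, -0.008]
wrist_force: [-0.9, 2.1, 4.1]
opening: 0.315
```

Touching (4 N). Releasing.

Emit:
jog_arm([
  {"xyz": [0.02,0,0],"turn": [0,0,0],"fingers": 0.4},
  {"xyz": [0.02,0,0],"turn": [0,0,0],"fingers": 0.4},
  {"xyz": [0.02,0,0],"turn": [0,0,0],"fingers": 0.4},
  {"xyz": [-1,0,0],"turn": [0,0,0],"fingers": 0.4},
  {"xyz": [-3,0,0],"turn": [0,0,0],"fingers": 0.4},
  {"xyz": [-6,0,0],"turn": [0,0,0],"fingers": 0.4},
  {"xyz": [-9.5,0,0],"turn": [0,0,0],"fingers": 0.4},
  {"xyz": [-13,0,0],"turn": [0,0,0],"fingers": 0.4},
])

```text
t: 32.73
eef_pos: [0.4442, 0.0631, 0.1747]
tool_rot: [0.706, 0.008, 0.708, -0.008]
wrist_force: [0.4, -0.2, 0.2]
opening: 0.401
```

Emit:
jog_arm([
  {"xyz": [-2,-2,0],"turn": [0,0,0],"fingers": 0.34},
  {"xyz": [-4,-4,0],"turn": [0,0,0],"fingers": 0.34},
  {"xyz": [-5,-6,0],"turn": [0,0,0],"fingers": 0.34},
  {"xyz": [-5,-7.3,0],"turn": [0,0,0],"fingers": 0.34},
  {"xyz": [-5,-7.3,0],"turn": [0,0,0],"fingers": 0.34},
])

```text
t: 33.15
eef_pos: [0.4428, -0.0116, 0.2255]
tool_rot: [0.707, 0.008, 0.707, -0.009]
wrist_force: [-0.7, 0.3, -0.6]
opening: 0.341
```

```bash
python3 go.py 0.4895 -0.0098 0.1 -0.025; python3 - <<'E'
from h import *
d=cam("wrist"); cv2.imwrite("pics/w26.png",cv2.resize(d["image"],(768,576)))
E
```

```text
t 33.15 op 0.341 F [-0.7  0.3 -0.6] pos [ 0.4428 -0.0116  0.2255] j [-0.08 -0.41  1.9  -0.    1.65 -1.63]
xyz cm [12.54  0.3   4.67]
turn [ 0.001 -0.001  0.001]
```

View pics/w26.png

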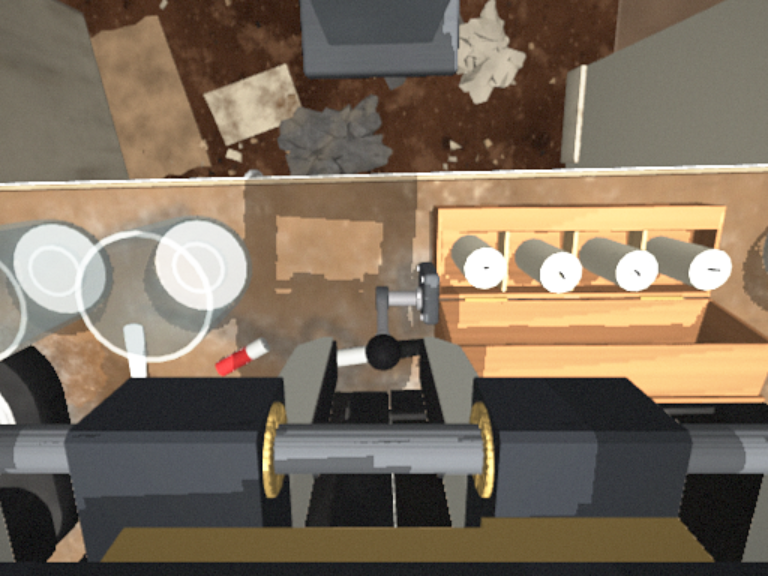

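All four candles stand upright, with tops at (484,268), (560,272), (636,270) and (710,268). The knob is at (383,352).

```bash
python3 cm.py 383,352,.106 ; python3 go.py 0.4895 -0.0098 0.1 -0.025
```

```text
383,352,.106 [ 0.4897 -0.0096  0.106 ] depth [ 0.485  -0.0096  0.1171]
t 33.25 op 0.341 F [-0.1 -0.1 -0.1] pos [ 0.4426 -0.0099  0.2244] j [-0.08 -0.41  1.9  -0.    1.65 -1.63]
xyz cm [12.43  0.12  4.72]
turn [ 0.002 -0.002  0.   ]
```

Emit:
jog_arm([
  {"xyz": [0.5,0.1,2.5],"turn": [0,0,0],"fingers": 0.34},
  {"xyz": [2,0.12,4.7],"turn": [0,0,0],"fingers": 0.34},
  {"xyz": [5,0.12,4.7],"turn": [0,0,0],"fingers": 0.34},
  {"xyz": [8,0.12,4.7],"turn": [0,0,0],"fingers": 0.34},
  {"xyz": [10,0.12,4.7],"turn": [0,0,0],"fingers": 0.34},
  {"xyz": [10,0.12,4.7],"turn": [0,0,0],"fingers": 0.34},
])

```text
t: 33.75
eef_pos: [0.4874, -0.0087, 0.1194]
tool_rot: [0.704, 0.008, 0.71, -0.008]
wrist_force: [-0.9, 0.4, -0.7]
opening: 0.339
```

```bash
python3 go.py 0.4895 -0.0097 0.087 -0.025
```

```text
t 33.75 op 0.339 F [-0.9  0.4 -0.7] pos [ 0.4874 -0.0087  0.1194] j [-0.07 -0.25  1.95 -0.    1.45 -1.62]
xyz cm [ 3.24 -0.1   0.24]
turn [ 0.003 -0.009 -0.   ]
```

Emit:
jog_arm([
  {"xyz": [1,-0.08,0.2],"turn": [0,-0.005,0],"fingers": 0.34},
  {"xyz": [2,-0.08,0.2],"turn": [0,-0.005,0],"fingers": 0.34},
  {"xyz": [3,-0.08,0.2],"turn": [0,-0.005,0],"fingers": 0.34},
  {"xyz": [3.2,-0.08,0.2],"turn": [0,-0.005,0],"fingers": 0.34},
  {"xyz": [3.2,-0.08,0.2],"turn": [0,-0.005,0],"fingers": 0.1},
  {"xyz": [3.2,-0.08,0.2],"turn": [0,-0.005,0],"fingers": 0.1},
  {"xyz": [3.2,-0.08,0.2],"turn": [0,-0.005,0],"fingers": 0.1},
  {"xyz": [3.2,-0.08,0.2],"turn": [0,-0.005,0],"fingers": 0.1},
])

```text
t: 34.42
eef_pos: [0.4892, -0.0096, 0.0878]
tool_rot: [0.706, 0.008, 0.708, -0.008]
wrist_force: [0.2, -0.1, -1.5]
opening: 0.242
```

```bash
python3 go.py 0.4895 -0.0097 0.087 -0.025; python3 -c "
import numpy as np
P=lambda a:(72*np.sin(np.radians(a+20)),-72*np.cos(np.radians(a+20)))
z0,x0=P(83.1)
for a in (78,73,68,63,58,53,48,43):
  z,x=P(a);print(a,'xyz',round(-(z-z0)/10,2),round((x-x0)/10,2))
z0,x0=P(43)
for a in (38,33,28,23,18,13,8,3,0,-2):
  z,x=P(a);print(a,'xyz',round(-(z-z0)/10,2),round((x-x0)/10,2))"
```

```text
t 34.42 op 0.242 F [ 0.2 -0.1 -1.5] pos [ 0.4892 -0.0096  0.0878] j [-0.07 -0.23  1.99 -0.    1.39 -1.62]
xyz cm [ 0.08 -0.01  0.03]
turn [ 0.003 -0.004 -0.   ]
78 xyz -0.12 -0.63
73 xyz -0.18 -1.26
68 xyz -0.18 -1.88
63 xyz -0.13 -2.51
58 xyz -0.03 -3.13
53 xyz 0.13 -3.74
48 xyz 0.34 -4.33
43 xyz 0.6 -4.9
38 xyz 0.31 -0.55
33 xyz 0.67 -1.06
28 xyz 1.06 -1.55
23 xyz 1.5 -2.0
18 xyz 1.98 -2.4
13 xyz 2.49 -2.77
8 xyz 3.04 -3.09
3 xyz 3.6 -3.36
0 xyz 3.95 -3.5
-2 xyz 4.19 -3.58
```

Emit:
jog_arm([
  {"xyz": [-0.12,0,-0.63],"turn": [0,0,0],"fingers": 0.1},
  {"xyz": [-0.18,0,-1.26],"turn": [0,0,0],"fingers": 0.1},
  {"xyz": [-0.18,0,-1.88],"turn": [0,0,0],"fingers": 0.1},
  {"xyz": [-0.13,0,-2.51],"turn": [0,0,0],"fingers": 0.1},
  {"xyz": [-0.03,0,-3.13],"turn": [0,0,0],"fingers": 0.1},
  {"xyz": [0.13,0,-3.74],"turn": [0,0,0],"fingers": 0.1},
  {"xyz": [0.34,0,-4.33],"turn": [0,0,0],"fingers": 0.1},
  {"xyz": [0.6,0,-4.9],"turn": [0,0,0],"fingers": 0.1},
])

```text
t: 35.08
eef_pos: [0.4398, -0.0087, 0.0826]
tool_rot: [0.706, 0.008, 0.708, -0.008]
wrist_force: [-0.4, -4.6, 5.4]
opening: 0.241
```

```bash
python3 go.py 0.4055 -0.0097 0.042 -0.025; python3 - <<'E'
from h import *
d=cam("wrist"); cv2.imwrite("pics/w27.png",cv2.resize(d["image"],(768,576)))
E
```

```text
t 35.08 op 0.241 F [-0.4 -4.6  5.4] pos [ 0.4398 -0.0087  0.0826] j [-0.08 -0.35  2.09 -0.    1.4  -1.63]
xyz cm [ 4.07 -0.17 -3.42]
turn [ 0.002 -0.003  0.   ]
```

View pics/w27.png

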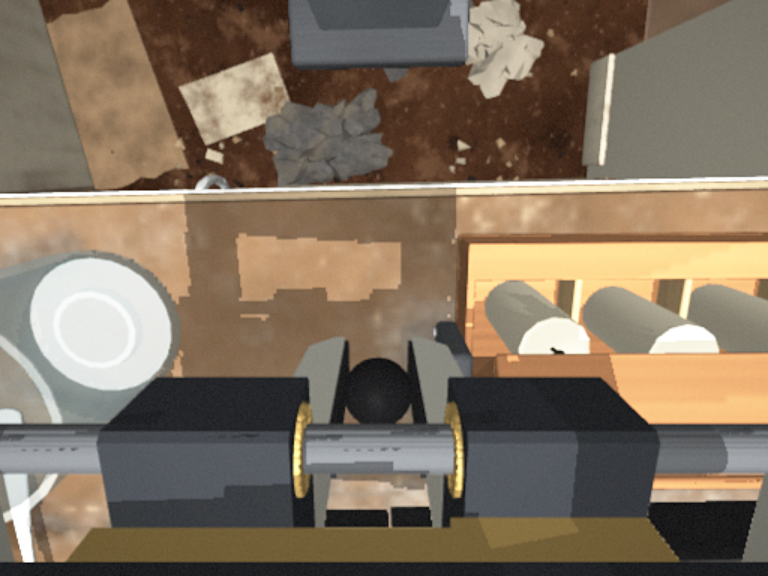

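The lid is swinging over at about half travel and the candles are clear of it. Continuing down.

Emit:
jog_arm([
  {"xyz": [0.31,-0.05,-0.55],"turn": [0,0,0],"fingers": 0.1},
  {"xyz": [0.67,-0.08,-1.06],"turn": [0,0,0],"fingers": 0.1},
  {"xyz": [1.06,-0.1,-1.55],"turn": [0,0,0],"fingers": 0.1},
  {"xyz": [1.5,-0.1,-2.0],"turn": [0,0,0],"fingers": 0.1},
  {"xyz": [1.98,-0.1,-2.4],"turn": [0,0,0],"fingers": 0.1},
  {"xyz": [2.49,-0.1,-2.77],"turn": [0,0,0],"fingers": 0.1},
  {"xyz": [3.04,-0.1,-3.09],"turn": [0,0,0],"fingers": 0.1},
  {"xyz": [3.6,-0.1,-3.36],"turn": [0,0,0],"fingers": 0.1},
])

```text
t: 35.8
eef_pos: [0.404, -0.0085, 0.0454]
tool_rot: [0.705, 0.008, 0.709, -0.008]
wrist_force: [-0.4, 5.1, -0.2]
opening: 0.24
```

```bash
python3 go.py 0.4055 -0.0097 0.042 -0.025
```

```text
t 35.80 op 0.240 F [-0.4  5.1 -0.2] pos [ 0.404  -0.0085  0.0454] j [-0.08 -0.41  2.2   0.    1.36 -1.63]
xyz cm [ 0.34 -0.12  0.15]
turn [ 0.003 -0.005 -0.001]
```

Emit:
jog_arm([
  {"xyz": [0.2,0,0],"turn": [0,0,0],"fingers": 0.1},
  {"xyz": [0.4,0,0.05],"turn": [0,0,0],"fingers": 0.1},
  {"xyz": [0.6,0,0.05],"turn": [0,0,0],"fingers": 0.1},
  {"xyz": [0.7,0,0.05],"turn": [0,0,0],"fingers": 0.1},
  {"xyz": [0.7,0,0.05],"turn": [0,0,0],"fingers": 0.1},
])

```text
t: 36.22
eef_pos: [0.4041, -0.0084, 0.0388]
tool_rot: [0.705, 0.008, 0.709, -0.008]
wrist_force: [-7.9, 2.0, 11.1]
opening: 0.241
```

At the lower stop (11 N reaction). Releasing and rising.

Emit:
jog_arm([
  {"xyz": [0,0,0],"turn": [0,0,0],"fingers": 0.34},
  {"xyz": [0,0,0],"turn": [0,0,0],"fingers": 0.34},
  {"xyz": [0,0,0],"turn": [0,0,0],"fingers": 0.34},
  {"xyz": [-1.5,0,0],"turn": [0,0,0],"fingers": 0.34},
  {"xyz": [-4,0,0],"turn": [0,0,0],"fingers": 0.34},
  {"xyz": [-8,0,0],"turn": [0,0,0],"fingers": 0.34},
  {"xyz": [-12,0,0],"turn": [0,0,0],"fingers": 0.34},
  {"xyz": [-16,0,0],"turn": [0,0,0],"fingers": 0.34},
])

```text
t: 36.88
eef_pos: [0.4045, -0.0086, 0.2004]
tool_rot: [0.705, 0.008, 0.709, -0.008]
wrist_force: [-0.6, 0.4, -0.3]
opening: 0.344
```

Emit:
jog_arm([
  {"xyz": [-2,0,-2],"turn": [0,0,0],"fingers": 0.34},
  {"xyz": [-5,0,-3.5],"turn": [0,0,0],"fingers": 0.34},
  {"xyz": [-8,0,-3.5],"turn": [0,0,0],"fingers": 0.34},
  {"xyz": [-8,0,-3.5],"turn": [0,0,0],"fingers": 0.34},
  {"xyz": [-8,0,-3.5],"turn": [0,0,0],"fingers": 0.34},
])

```text
t: 37.3
eef_pos: [0.3704, -0.0079, 0.2818]
tool_rot: [0.706, 0.008, 0.708, -0.008]
wrist_force: [-0.2, 0.2, -0.6]
opening: 0.343
```

```bash
python3 go.py; python3 - <<'E'
from h import *
d=cam("wrist"); cv2.imwrite("pics/w28.png",cv2.resize(d["image"],(768,576)))
im=d["image"];g=im.max(2)
d=cam("scene"); cv2.imwrite("pics/s28.png",cv2.resize(d["image"],(768,576)))
d=cam("top"); cv2.imwrite("pics/t28.png",cv2.resize(d["image"],(768,576)))
E
```

```text
t 37.30 op 0.343 F [-0.2  0.2 -0.6] pos [ 0.3704 -0.0079  0.2818] j [-0.09 -0.58  1.92  0.    1.8  -1.64]
turn [-0.022 -0.004 -0.   ]
```

View pics/w28.png

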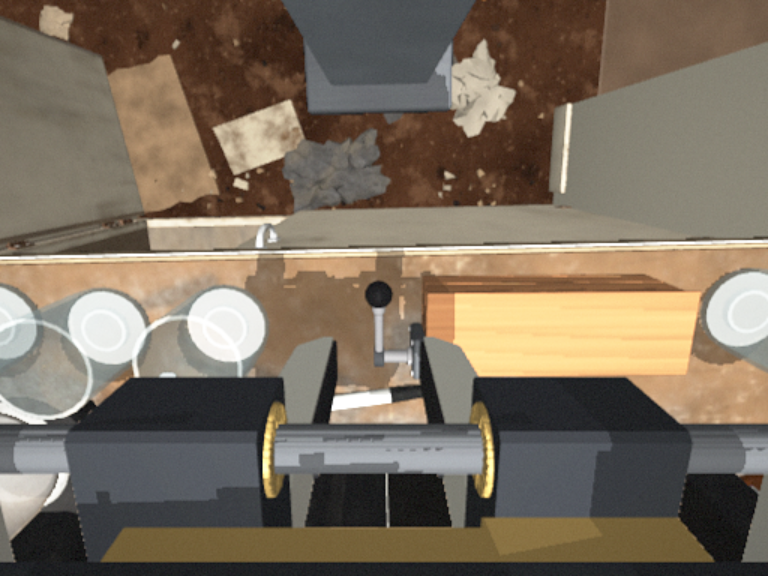

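View pics/s28.png

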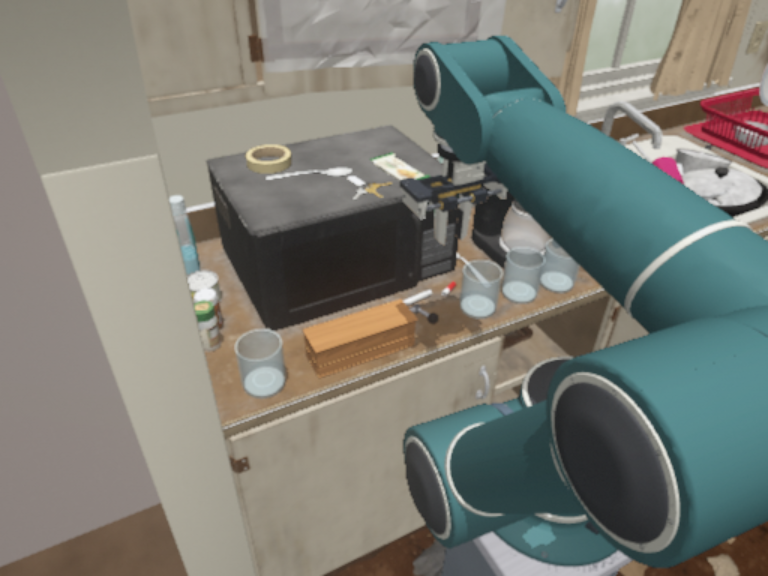

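View pics/t28.png

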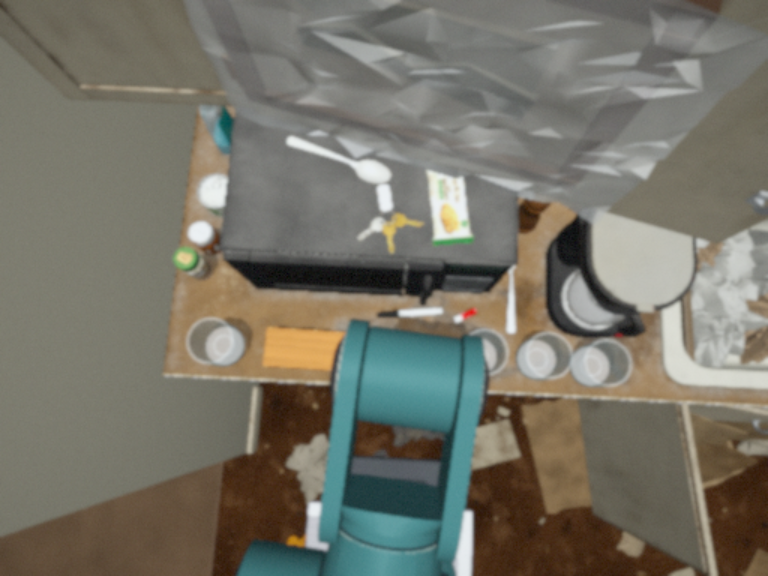

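The box is shut, the knob is down at (378,295) in the wrist view, and all four glasses stand empty. The fork, mill and jar are where they were. A numeric check of the knob and lid, then hand in.

```bash
python3 cm.py 378,295,.061 ; python3 - <<'E'
from h import *
d=cam("top");P=cloud(d)
ok=np.isfinite(P[...,0])
for x in(.41,.43,.45,.47):
    m=ok&(abs(P[...,0]-x)<.008)&(abs(P[...,1]-.18)<.05); print(x,np.median(P[m][:,2]).round(4))
print(manip.sign_off())
E
```

```text
378,295,.061 [ 0.4045 -0.0097  0.061 ] depth [ 0.4015 -0.0096  0.0718]
0.41 0.0774
0.43 0.0784
0.45 0.079
0.47 0.0788
the job is handed in; nothing more can be done
None
```

The job is done and handed in at about 37 s of the 210 s allowed. I lifted the lever to its upper stop, moved all four candles into the box, and pressed the lever down to shut the lid. Candles b, a, c and d went into cells 1 to 4, and I released each one only once it touched the floor of its cell.

**Last checks:**
- **Candles:** all four stood upright in their cells just before the lid closed. I could not see them after that.
- **Lid:** its top measured 77–79 mm high across, against 78 mm when shut.
- **Knob:** it is back within 1 mm of where it started.
- **Glasses:** all four are empty and standing. I saw no sign of one being knocked aside.
- **Fork, pepper mill and spice jar:** I saw no change in the pictures, but the mill is only partly in view and I did not measure any of the three.

**Readings that disagreed:** early candle positions from the top camera were 9–19 mm off the wrist camera's, probably because the top view also took in the candles' sides. One reading of glass a was also 6 mm off, likely taken while the arm was still settling. I used closer wrist-camera readings for every grasp.

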